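# Find the socket that fits the hold-down nut and back it off

### The job

The track of the thread counter has to be squared up again, so slacken its hold-down clamp at the end with the black handwheel: try the sockets from the red rail on that clamp's hex nut until you find the one that fits (not too small to go on, not so big that it slips round), seat it fully down on the nut and with it turn the nut about an eighth of a turn anticlockwise seen from above. Any socket that does not fit goes back upright over a post of the rail, fully down on the bar. Finish while still gripping the fitting socket, fully down and upright on the nut; do not turn the other clamp's nut and do not shove the pocket magnifier, the crimson spool or the brass weight about.

Things in the scene. Friction and masses are not known exactly. Their poses are not given: they have to be found in the camera images.
- socket_p: one of 3 loose sockets, alike outside, unmarked, 0.15-0.23 kg, 66 mm tall: round steel, 31 mm diameter, 30 mm high, open end down; on top of it a black hex adapter 20 mm across flats, 30 to 66 mm above the underside: the grip. Inside, a hex hole 23 mm deep, flats parallel to the adapter's. Origin: centre of underside; z up; x square to a pair of flats (repeat every 60 deg)
- socket_q: second socket, outside exactly like socket_p, same origin and axes. The hex holes of the three measure 14.0, 18.1 and 22.0 mm across flats (for 13, 17 and 21 mm nuts), one each; which socket has which is not known and cannot be seen. They stand on the rail in varying order, each over a post
- socket_r: third socket, outside exactly like socket_p, same origin and axes. A too small one stops on the nut's top, 13 mm above its seat; a too big one drops fully down but slips round and leaves the nut still when twisted; the fitting one goes down and turns the nut after up to 0.3 rad of play
- rail: red socket rail, fixed: a narrow bar 250 x 38 mm on two feet, its top 45 mm above the table. Four upright steel posts in a row, 55 mm apart, 9 mm in diameter, 18 mm high; three carry a socket, one is empty. Origin: centre of the underside on the table; x along the bar, z up
- post0 (a point): foot of post 0 of the rail, on the bar's top face: a socket standing over it has its origin at this height, off the axis by at most the hole's play (2.5 to 6.5 mm). x along the bar, z up
- post1 (a point): foot of post 1 of the rail, on the bar's top face: a socket standing over it has its origin at this height, off the axis by at most the hole's play (2.5 to 6.5 mm). x along the bar, z up
- post2 (a point): foot of post 2 of the rail, on the bar's top face: a socket standing over it has its origin at this height, off the axis by at most the hole's play (2.5 to 6.5 mm). x along the bar, z up
- post3 (a point): foot of post 3 of the rail, on the bar's top face: a socket standing over it has its origin at this height, off the axis by at most the hole's play (2.5 to 6.5 mm). x along the bar, z up
- counter: thread counter, fixed: grey bed plate 160 x 360 x 16 mm; a track of two rods and a screw between two steel end blocks (tops 62 mm above the table); a carriage with magnifier near mid-track (black eyepiece up to 104 mm); black handwheel, 34 mm diameter, at the +y end; two clamps on its -x side. Origin: centre of the underside; y along the track to the handwheel, z up
- wheel_seat (a point): the place to seat the socket: at the handwheel end of the counter, on the axis of the clamp there, at the top face of the washer the nut stands on, 41 mm above the table. A fully seated socket stands on the washer with its origin here. The clamp whose origin lies 25 mm below this point is the one to slacken. z up
- clamp_a: fixed hold-down clamp at one end of the track: dark strap 74 x 30 x 10 mm on a heel block, stud, round washer (30 mm) and brass-coloured hex nut 17 mm across flats, top 54 mm above the table. Which clamp is at the handwheel end varies. Origin: on the stud's axis at the top face of the bed plate, 25 mm below the washer's top; z up
- clamp_b: fixed hold-down clamp at one end of the track: dark strap 74 x 30 x 10 mm on a heel block, stud, round washer (30 mm) and brass-coloured hex nut 13 mm across flats, top 54 mm above the table. Which clamp is at the handwheel end varies. Origin: on the stud's axis at the top face of the bed plate, 25 mm below the washer's top; z up
- nut_a_hex (a point): centre of the top face of nut a, 17 mm across flats, 13 mm tall, 1 mm chamfer round the top; the stud ends 4 mm above it. Turns with the nut; z up, x square to a pair of flats (repeat every 60 deg). The fitting socket's hole is 1 mm wider and goes on when turned to within 7 deg and 1.3 mm of the nut
- nut_b_hex (a point): centre of the top face of nut b, 13 mm across flats, 13 mm tall, 1 mm chamfer round the top; the stud ends 4 mm above it. Turns with the nut; z up, x square to a pair of flats (repeat every 60 deg). The fitting socket's hole is 1 mm wider and goes on when turned to within 7 deg and 1.3 mm of the nut
- nut_a (a joint): angle of nut a in rad: 0 at the start (tight), grows anticlockwise seen from above, stops at 1.8; it turns stiffly (0.15 N m: grip the adapter with 35 N or more) and stays where it is left
- nut_b (a joint): angle of nut b in rad: 0 at the start (tight), grows anticlockwise seen from above, stops at 1.8; it turns stiffly (0.15 N m: grip the adapter with 35 N or more) and stays where it is left
- linen_tester: bystander, loose: folding pocket magnifier standing open, steel, 46 x 44 x 52 mm. Origin: centre of the underside
- spool_crimson: bystander, loose: upright wooden spool of crimson silk, 42 mm diameter, 60 mm tall. Origin: centre of the underside
- weight: bystander, loose: brass knobbed weight, 38 mm diameter, 52 mm tall. Origin: centre of the underside

How it is judged:
On the way, in this order (a step that is already met when the one before it is completed fails the run):
1. a socket, gripped, is seated fully down on the nut of the handwheel-end clamp while the nut is still tight (((horizontal distance between clamp_a and wheel_seat below 0.05 m and value of joint nut_a between -0.1 and 0.1 rad) or (horizontal distance between clamp_b and wheel_seat below 0.05 m and value of joint nut_b between -0.1 and 0.1 rad)) and ((horizontal distance between socket_p and wheel_seat below 0.003 m and z of socket_p in the frame of wheel_seat between -0.003 and 0.003 m and angle between socket_p's own z axis and vertical below 0.07 rad and contact force between the fingers and socket_p above 3 N) or (horizontal distance between socket_q and wheel_seat below 0.003 m and z of socket_q in the frame of wheel_seat between -0.003 and 0.003 m and angle between socket_q's own z axis and vertical below 0.07 rad and contact force between the fingers and socket_q above 3 N) or (horizontal distance between socket_r and wheel_seat below 0.003 m and z of socket_r in the frame of wheel_seat between -0.003 and 0.003 m and angle between socket_r's own z axis and vertical below 0.07 rad and contact force between the fingers and socket_r above 3 N))), for 0.05 s.
2. gripped and fully seated, the socket turns that nut: only the fitting one can (((horizontal distance between clamp_a and wheel_seat below 0.05 m and value of joint nut_a between 0.2 and 0.4 rad) or (horizontal distance between clamp_b and wheel_seat below 0.05 m and value of joint nut_b between 0.2 and 0.4 rad)) and ((horizontal distance between socket_p and wheel_seat below 0.003 m and z of socket_p in the frame of wheel_seat between -0.003 and 0.003 m and angle between socket_p's own z axis and vertical below 0.07 rad and contact force between the fingers and socket_p above 3 N) or (horizontal distance between socket_q and wheel_seat below 0.003 m and z of socket_q in the frame of wheel_seat between -0.003 and 0.003 m and angle between socket_q's own z axis and vertical below 0.07 rad and contact force between the fingers and socket_q above 3 N) or (horizontal distance between socket_r and wheel_seat below 0.003 m and z of socket_r in the frame of wheel_seat between -0.003 and 0.003 m and angle between socket_r's own z axis and vertical below 0.07 rad and contact force between the fingers and socket_r above 3 N))).
At the end, for the whole second after the job is handed in: Fitting socket gripped (over 3 N) and still on the nut at the handwheel end, underside within 3 mm of washer and of nut axis, tilt under 0.07 rad; nut turned 0.4 to 1.2 rad anticlockwise; other two sockets upright on the rail bar (4 mm, 0.1 rad), each within 10 mm of a post (((horizontal distance between clamp_a and wheel_seat below 0.05 m and value of joint nut_a between 0.4 and 1.2 rad) or (horizontal distance between clamp_b and wheel_seat below 0.05 m and value of joint nut_b between 0.4 and 1.2 rad)) and ((horizontal distance between socket_p and wheel_seat below 0.003 m and z of socket_p in the frame of wheel_seat between -0.003 and 0.003 m and angle between socket_p's own z axis and vertical below 0.07 rad and contact force between the fingers and socket_p above 3 N and linear speed of socket_p below 0.02 m/s and (horizontal distance between socket_q and post0 below 0.01 m or horizontal distance between socket_q and post1 below 0.01 m or horizontal distance between socket_q and post2 below 0.01 m or horizontal distance between socket_q and post3 below 0.01 m) and z of socket_q in the frame of rail between 0.041 and 0.049 m and angle between each of socket_q, socket_r's own z axis and vertical below 0.1 rad and (horizontal distance between socket_r and post0 below 0.01 m or horizontal distance between socket_r and post1 below 0.01 m or horizontal distance between socket_r and post2 below 0.01 m or horizontal distance between socket_r and post3 below 0.01 m) and z of socket_r in the frame of rail between 0.041 and 0.049 m) or (horizontal distance between socket_q and wheel_seat below 0.003 m and z of socket_q in the frame of wheel_seat between -0.003 and 0.003 m and angle between socket_q's own z axis and vertical below 0.07 rad and contact force between the fingers and socket_q above 3 N and linear speed of socket_q below 0.02 m/s and (horizontal distance between socket_p and post0 below 0.01 m or horizontal distance between socket_p and post1 below 0.01 m or horizontal distance between socket_p and post2 below 0.01 m or horizontal distance between socket_p and post3 below 0.01 m) and z of socket_p in the frame of rail between 0.041 and 0.049 m and angle between each of socket_p, socket_r's own z axis and vertical below 0.1 rad and (horizontal distance between socket_r and post0 below 0.01 m or horizontal distance between socket_r and post1 below 0.01 m or horizontal distance between socket_r and post2 below 0.01 m or horizontal distance between socket_r and post3 below 0.01 m) and z of socket_r in the frame of rail between 0.041 and 0.049 m) or (horizontal distance between socket_r and wheel_seat below 0.003 m and z of socket_r in the frame of wheel_seat between -0.003 and 0.003 m and angle between socket_r's own z axis and vertical below 0.07 rad and contact force between the fingers and socket_r above 3 N and linear speed of socket_r below 0.02 m/s and (horizontal distance between socket_p and post0 below 0.01 m or horizontal distance between socket_p and post1 below 0.01 m or horizontal distance between socket_p and post2 below 0.01 m or horizontal distance between socket_p and post3 below 0.01 m) and z of socket_p in the frame of rail between 0.041 and 0.049 m and angle between each of socket_p, socket_q's own z axis and vertical below 0.1 rad and (horizontal distance between socket_q and post0 below 0.01 m or horizontal distance between socket_q and post1 below 0.01 m or horizontal distance between socket_q and post2 below 0.01 m or horizontal distance between socket_q and post3 below 0.01 m) and z of socket_q in the frame of rail between 0.041 and 0.049 m))); the arm keeps its last pose, push and grip.
It fails at once if the nut of the other clamp is turned (more than 0.1 rad) ((horizontal distance between clamp_a and wheel_seat below 0.05 m and value of joint nut_b above 0.1 rad) or (horizontal distance between clamp_b and wheel_seat below 0.05 m and value of joint nut_a above 0.1 rad)).
It fails at once if the pocket magnifier, the crimson spool or the brass weight is shifted by more than 3 cm (distance of any of linen_tester, spool_crimson, weight from where it was at the start of the episode above 0.03 m).
It also fails if it takes over 72 s, if anything falls off the work surface, if the arm or the gripper's body presses on something with over 40 N, if the wrist force passes 120 N, or if a joint passes its speed limit or range.

### The arm

A 6-joint arm with a two-finger parallel gripper is mounted at the origin on the work surface. World frame = base frame: x ahead of the robot, y to its left, z up, the work surface at z = 0. Lengths are in m, angles in rad, forces in N, time in s.
With the tool pointing down it reaches from about 0.325 to 0.9 m from the base axis. Payload 6.1 kg.
Tool frame: the origin (TCP) lies where the fingers leave the gripper's body, on its centre line; the fingertips stand 70 mm ahead of it and the grasp point (between the pads) lies 51 mm ahead of it; z points along the fingers, y is the line along which they close (so a half turn about z gives the same grasp; the last joint's range is limited). The gripper opens to 87 mm and grips with 3 to 60 N. Pads are 19 mm wide; open, the fingers measure 117 mm over their backs; the gripper's body (75 mm by 190 mm) begins 51 mm behind the grasp point.
Start: joints at [-1.374, 0.22, 1.526, -0, 1.395, -0.126], TCP at [0.198, -0.593, 0.292] pointing down, gripper open.
Joint ranges: [-2.98, 2.98], [-0.91, 2.08], [0.09, 2.57], [-1.24, 4.39], [0.2, 2.65], [-2.68, 2.68]. Speed limits (rad/s): [2.57, 2.57, 3.01, 3.14, 3.14, 3.14].

### API

Orientations are given as a rotation vector (axis times angle).
In Python, from workcell import r, eyes, nets gives the robot as it stands.
- The arm moves only by the tool step_arm, never from a script. Its argument "targets" is one flat list of numbers, 7 for each row, row after row: the turn, a rotation vector about the tool's x, y, z in degrees, then the shift along the tool's x, y, z in mm, then the opening, from 0 (shut) to 1 (fully open). A call has 1 to 10 rows; each row shifts and turns the commanded pose from where the row before left it, along the tool's axes as they then stand; what a row does not reach is not made up. A row lasts 1/12 s, in which the tool goes at most 41.7 mm and 7.16 degrees, less where a joint would pass 70% of its speed; a pose out of reach is approached as far as the arm can. A call is refused whole if a number of a shift passes 41.7 or a number of a turn 7.16, either way. A call with a gripper value outside its range is refused whole. The fingers move at their own pace and stop on an object; "grip_force" is the grip in N (left out, the last holds). Time passes only in rows, so rows that do not move let the fingers close. It gives the time, the measured TCP pose, the force, the opening and the grip force at its end, in the units of the state.
- r.observe(): the state, without advancing time (a new reading comes with each control period).
- eyes.get_image(name): name is "scene" or "side" or "wrist"; returns the picture (400x640x3 uint8, blue, green, red); there is no depth.
- eyes.camera_params(name): a dict with "vertical_fov" (degrees; the focal length in pixels is half the picture's height over the tangent of half this angle, whatever the lens; pixels are square), "cx", "cy" (the principal point, pixels), "rvec" (rotation vector, rad) and "tvec" (3), from world to camera coordinates, as OpenCV has them. Camera axes: x right, y down, z forward; pixel columns grow to the right and rows downward; lengths in m; the calibration is good to about 2 mm. A picture is of the moment at which its call begins: read the wrist's pose just before it. camera_params takes no time and is no camera call; for the wrist camera it gives the pose at the moment of the call.
- r.close_job(): hands the job in; it is judged then, once.
Trained networks look in the newest picture that a camera, given by its name, has taken for a name from the list of things; names that differ only in an ending like _2 or _b are one class to them, and where a whole thing is asked for, a point or a joint stands for the part that bears it (a point fixed in the world has none). Each returns a list of dicts, best first, with "p" (0 to 1); they miss things now and then, are a little off and sometimes report something else, mostly with a low value. They report only what shows in the picture. A call takes as long as a camera call.
- nets.look_for(label, camera): "pixel" ([column, row] in pixels, amid what is visible of it).
- nets.silhouettes(label, camera): "region" (400x640 bool, what is visible of it) and "pixel" ([column, row] in pixels, amid what is visible of it).
The state is a dict: "time": time; "qpos": joint angles; "joint_velocities": joint speeds; "effort": joint torques, N m; "ee_pos": TCP position; "eef_rot": TCP orientation; "force": force on the tool from outside, world axes, zero at the start; "ft_torque": the same for the moment, N m; "gripper_width": finger opening in m; "grasp_force": force on a finger pad.
Only numpy, scipy, OpenCV 4.12 (cv2) and the standard library are available. Lean on these libraries where they do the work, as an engineer would, in place of code of your own. Each camera call takes 0.05 s, during which the arm holds its last target. There are 200 camera calls.

## Working session

There is one attempt and no reset: what is moved stays moved. The work goes in short steps, Python scripts to look and compute and a tool call to move; the robot and the scene stay as the last step left them, time stands still between calls to the robot, and variables do not carry over. Pictures are saved under pics/ and viewed, at most 10 in all, crops included, and the job is handed in when it is done.

Besides the shell and the picture viewer there is one more tool, called after "Emit:" by a JSON object that holds its "op" and its "data". step_arm: Moves the arm, as the interface text tells. Its arguments: {"type":"object","properties":{"targets":{"type":"array"},"grip_force":{"type":"number"}},"required":["targets"]}

```bash
ls; mkdir -p pics; cat > h.py <<'E'
import numpy as np, cv2
from workcell import r, eyes, nets
def cam(n):
    p=eyes.camera_params(n); f=200/np.tan(np.radians(p["vertical_fov"])/2)
    K=np.array([[f,0,p["cx"]],[0,f,p["cy"]],[0,0,1]]); R=cv2.Rodrigues(np.array(p["rvec"],float))[0]
    return K,R,np.array(p["tvec"],float)
def proj(c,X):
    K,R,t=c; q=(np.atleast_2d(X)@R.T+t)@K.T; return q[:,:2]/q[:,2:]
def ray(c,px):
    K,R,t=c; d=R.T@np.linalg.solve(K,[px[0],px[1],1]); return -R.T@t,d/np.linalg.norm(d)
def onz(c,px,z):
    o,d=ray(c,px); return o+d*(z-o[2])/d[2]
def tri(obs):
    A=np.zeros((3,3));b=np.zeros(3)
    for c,px in obs:
        o,d=ray(c,px);M=np.eye(3)-np.outer(d,d);A+=M;b+=M@o
    X=np.linalg.solve(A,b); return X,[np.linalg.norm(proj(c,X)[0]-px) for c,px in obs]
E
python3 - <<'E'
from h import *
a=eyes.get_image("scene");b=eyes.get_image("side");w=eyes.get_image("wrist")
cv2.imwrite("pics/a.png",a);cv2.imwrite("pics/b.png",b);cv2.imwrite("pics/w.png",w)
np.set_printoptions(precision=3,suppress=True)
for n in("scene","side","wrist"):
    c=cam(n);print(n,-c[1].T@c[2],c[0][0,0],c[1][2],eyes.camera_params(n).keys())
    for l in("socket_p","rail","nut_a_hex","nut_b_hex","clamp_a","counter","linen_tester","spool_crimson","weight"):
        print(l,[(np.round(d["pixel"]).astype(int).tolist(),round(d["p"],2)) for d in nets.look_for(l,n)])
o=r.observe();print(o)
E
```

```text
pics
scene [ 0.888 -0.575  0.671] 400.5161669552583 [-0.336  0.689 -0.642] dict_keys(['vertical_fov', 'cx', 'cy', 'rvec', 'tvec'])
socket_p [([194, 279], 0.92), ([214, 287], 0.9), ([174, 265], 0.68), ([236, 308], 0.47)]
rail [([234, 309], 0.91)]
nut_a_hex [([235, 307], 0.72), ([275, 234], 0.58)]
nut_b_hex [([235, 310], 0.19)]
clamp_a [([272, 235], 0.84)]
counter [([321, 224], 0.87)]
linen_tester [([328, 312], 0.55)]
spool_crimson [([338, 136], 0.66)]
weight [([365, 137], 0.59), ([328, 312], 0.29)]
side [0.057 0.603 0.833] 449.36588798255485 [ 0.462 -0.523 -0.717] dict_keys(['vertical_fov', 'cx', 'cy', 'rvec', 'tvec'])
socket_p [([431, 164], 0.6), ([415, 150], 0.49), ([399, 143], 0.47)]
rail [([403, 163], 0.57)]
nut_a_hex [([355, 193], 0.43), ([353, 187], 0.36)]
nut_b_hex [([406, 161], 0.23)]
clamp_a [([268, 247], 0.88), ([354, 195], 0.61), ([403, 161], 0.22)]
counter [([294, 214], 0.68)]
linen_tester [([329, 139], 0.77)]
spool_crimson [([226, 338], 0.7), ([355, 194], 0.5)]
weight [([187, 326], 0.92)]
wrist [ 0.273 -0.566  0.385] 301.00473569507955 [-0.272 -0.091 -0.958] dict_keys(['vertical_fov', 'cx', 'cy', 'rvec', 'tvec'])
socket_p []
rail []
nut_a_hex []
nut_b_hex []
clamp_a []
counter []
linen_tester []
spool_crimson []
weight []
{'time': 1.5, 'qpos': array([-1.374,  0.22 ,  1.527, -0.   ,  1.395, -0.126]), 'joint_velocities': array([-0.001, -0.001, -0.   , -0.   ,  0.   ,  0.002]), 'effort': array([  0.001, -49.454, -38.77 ,   0.07 ,   0.047,  -0.   ]), 'ee_pos': array([ 0.198, -0.593,  0.292]), 'eef_rot': array([-3.101, -0.505,  0.   ]), 'force': array([ 0.655, -0.393,  0.657]), 'ft_torque': array([ 0.029,  0.043, -0.014]), 'grasp_force': 0.0, 'gripper_width': 0.08670273123463988}
```

View pics/a.png

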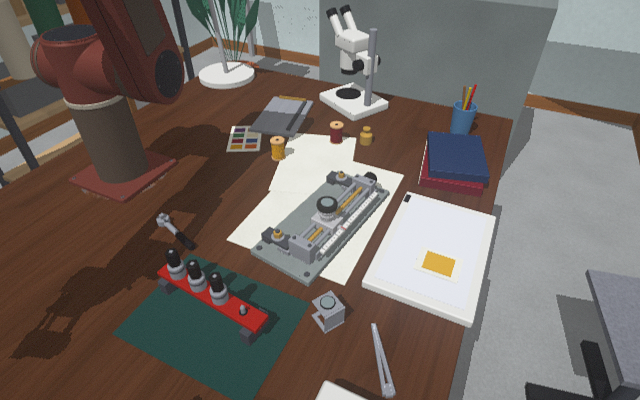

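View pics/b.png

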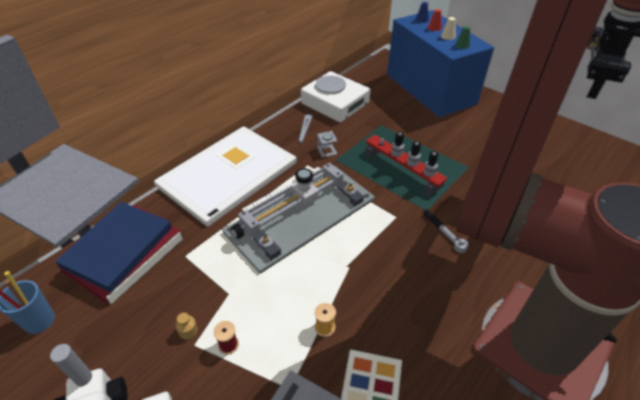

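The scene view shows the sockets at about (175,262), (195,275) and (217,288), with the empty post at (242,312). The handwheel is at (371,180) and its clamp at (341,177). In the side view that clamp is at (266,243) and the wheel at (236,230).

```bash
python3 - <<'E'
from h import *
np.set_printoptions(precision=3,suppress=True)
s,d=cam("scene"),cam("side")
P={"sock0":((173,250),(434,155)),"sock1":((194,264),(416,146)),"sock2":((216,277),(400,134)),"post":((242,309),(378,139)),
"wheelnut":((341,175),(264,240)),"othernut":((276,233),(350,184)),"wheel":((371,179),(235,230)),
"spool":((336,132),(226,334)),"wt":((366,134),(187,325)),"tester":((328,310),(328,140)),"eyepiece":((328,203),(304,175))}
for k,(a,b) in P.items():
    X,e=tri([(s,a),(d,b)]);print(k,X,np.round(e,1))
c=cam("wrist");o=r.observe();Rt=cv2.Rodrigues(o["eef_rot"])[0];print(Rt);print("cam in tool",Rt.T@(-c[1].T@c[2]-o["ee_pos"]));print((c[1]@Rt))
E
```

```text
sock0 [ 0.412 -0.234  0.107] [1.5 1.1]
sock1 [ 0.468 -0.241  0.102] [1.1 0.8]
sock2 [ 0.525 -0.251  0.107] [1.6 1. ]
post [ 0.585 -0.256  0.057] [2.7 1.7]
wheelnut [0.575 0.2   0.044] [0.1 0.2]
othernut [ 0.537 -0.063  0.053] [0.4 0.3]
wheel [0.65  0.222 0.041] [0. 0.]
spool [0.469 0.406 0.034] [0. 0.]
wt [0.549 0.444 0.026] [1.2 1.9]
tester [ 0.712 -0.18   0.033] [1.3 0.8]
eyepiece [0.615 0.025 0.098] [1.2 1.1]
[[ 0.948  0.317 -0.   ]
 [ 0.317 -0.948  0.   ]
 [-0.    -0.    -1.   ]]
cam in tool [ 0.08  -0.001 -0.093]
[[-0.001  1.    -0.001]
 [-0.958 -0.002 -0.287]
 [-0.287  0.     0.958]]
```

Emit:
{"op": "step_arm", "data": {"targets": [0,0,0,35.3,-21.7,0,0.5,0,0,0,35.3,-21.7,0,0.5,0,0,0,35.3,-21.7,0,0.5,0,0,0,35.3,-21.7,0,0.5,0,0,0,35.3,-21.7,0,0.5,0,0,0,35.3,-21.7,0,0.5,0,0,0,35.3,-21.7,0,0.5,0,0,0,35.3,-21.7,0,0.5,0,0,0,35.3,-21.7,0,0.5,0,0,0,35.3,-21.7,0,0.5]}}

```text
time: 2.33
ee_pos: [0.4652, -0.2732, 0.2926]
eef_rot: [3.1, 0.505, 0.001]
force: [0.2, -1.2, 0.0]
gripper_width: 0.044
grasp_force: 0.0
```

Emit:
{"op": "step_arm", "data": {"targets": [0,0,0,35,-22,0,0.5,0,0,0,0,0,0,0.5,0,0,0,0,0,0,0.5]}}

```text
time: 2.58
ee_pos: [0.4915, -0.2411, 0.2923]
eef_rot: [3.099, 0.512, 0.0]
force: [-0.4, -0.7, 0.6]
gripper_width: 0.0434
grasp_force: 0.0
```

```bash
python3 - <<'E'
from h import *
np.set_printoptions(precision=4,suppress=True)
print(r.observe()["ee_pos"],r.observe()["time"])
c=cam("wrist");w=eyes.get_image("wrist");np.savez("v1.npz",K=c[0],R=c[1],t=c[2],w=w)
q=proj(c,[[0.412,-.234,.1],[.525,-.251,.1],[.585,-.256,.05]]);print(q)
lo=np.maximum(q.min(0)-50,0).astype(int);hi=(q.max(0)+50).astype(int)
for l in("socket_p","rail"): print(l,[(np.round(d["pixel"]).tolist(),round(d["p"],2)) for d in nets.look_for(l,"wrist")])
k=w[lo[1]:hi[1],lo[0]:hi[0]];f=min(790/k.shape[1],590/k.shape[0]);print(lo,f);cv2.imwrite("pics/v1.png",cv2.resize(k,None,fx=f,fy=f,interpolation=2))
E
```

```text
[ 0.4915 -0.2411  0.2923] 2.5833
[[291.3103 267.0165]
 [343.0458 171.3618]
 [363.2932 111.5129]]
socket_p [([342.0, 168.0], 0.98), ([317.0, 211.0], 0.76), ([300.0, 254.0], 0.64), ([144.0, 48.0], 0.19)]
rail [([350.0, 129.0], 0.69)]
[241  61] 2.3046875
```

View pics/v1.png

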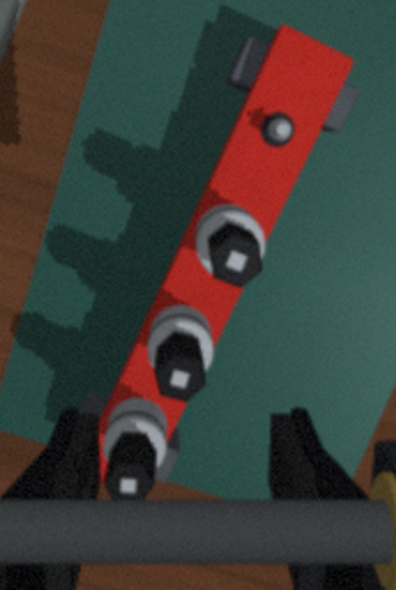

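The rail runs from upper right to lower left. The adapter-top squares are at full-image pixels (343,174), (319,225) and (296.5,272), and the empty post is at (362.5,117). I'll take a second view from almost straight above.

Emit:
{"op": "step_arm", "data": {"targets": [0,0,0,-34,-3,20,0.5,0,0,0,-34,-3,20,0.5,0,0,0,-34,-3,20,0.5,0,0,0,0,0,0,0.5,0,0,0,0,0,0,0.5,0,0,0,0,0,0,0.5]}}

```text
time: 3.23
ee_pos: [0.3905, -0.2683, 0.233]
eef_rot: [3.1, 0.5, 0.002]
force: [0.3, 0.1, 1.5]
gripper_width: 0.0436
grasp_force: 0.0
```

```bash
python3 - <<'E'
from h import *
np.set_printoptions(precision=4,suppress=True)
print(r.observe()["ee_pos"],r.observe()["time"])
c=cam("wrist");w=eyes.get_image("wrist");np.savez("v2.npz",K=c[0],R=c[1],t=c[2],w=w)
v=np.load("v1.npz");c1=(v["K"],v["R"],v["t"])
pts=[(343.4,174.2),(319.1,225),(296.5,271.9),(362.5,117.4)]
def blob(w,p):
    g=w.min(2).astype(float);x,y=np.round(p).astype(int);k=g[y-9:y+10,x-9:x+10]
    k=k.copy();m=np.clip(k-0.6*k.max(),0,None);n,l,_,_=cv2.connectedComponentsWithStats((m>0).astype(np.uint8))
    # largest bright comp nearest centre
    yy,xx=np.mgrid[y-9:y+10,x-9:x+10];best=min(range(1,n),key=lambda i:np.hypot(xx[l==i].mean()-p[0],yy[l==i].mean()-p[1]));m=m*(l==best)
    return np.array([(m*xx).sum()/m.sum(),(m*yy).sum()/m.sum()])
for p,z in zip(pts,(.111,.111,.111,.063)):
    b1=blob(v["w"],p);X=onz(c1,b1,z);g2=proj(c,X)[0]
    try: b2=blob(w,g2)
    except Exception as e: print(e); b2=g2
    print(b1,X[:2],g2,b2,onz(c,b2,z)[:2],tri([(c1,b1),(c,b2)]))
q=np.array([proj(c,onz(c1,p,.111))[0] for p in pts]);lo=np.maximum(q.min(0)-40,0).astype(int);hi=(q.max(0)+50).astype(int)
k=w[lo[1]:hi[1],lo[0]:hi[0]];f=min(790/k.shape[1],590/k.shape[0]);print(lo,f);cv2.imwrite("pics/v2.png",cv2.resize(k,None,fx=f,fy=f,interpolation=2))
E
```

```text
[ 0.3905 -0.2683  0.233 ] 3.2333
[343.1961 173.8208] [ 0.5245 -0.2505] [361.9413  28.12  ] [361.975   26.9829] [ 0.5251 -0.2503] (array([ 0.5247, -0.2503,  0.1124]), [np.float64(0.038185511356545805), np.float64(0.0556844032143943)])
[318.5246 224.9749] [ 0.4697 -0.2449] [326.124  111.3242] [326.1659 110.4932] [ 0.4702 -0.2448] (array([ 0.4702, -0.2448,  0.1124]), [np.float64(0.003629517351789061), np.float64(0.00517291573325951)])
[296.2506 271.2855] [ 0.4149 -0.2394] [295.0987 183.5953] [294.9576 183.0122] [ 0.4153 -0.2392] (array([ 0.4156, -0.2392,  0.1123]), [np.float64(0.04586658463285889), np.float64(0.06407922421228035)])
[363.5051 116.8349] [ 0.5795 -0.2565] [386.8572 -30.4792] [387.0608 -29.8153] [ 0.5791 -0.2567] (array([ 0.5795, -0.2567,  0.062 ]), [np.float64(0.11059573565315652), np.float64(0.15378985959142633)])
[255   0] 2.5213675213675213
```

View pics/v2.png

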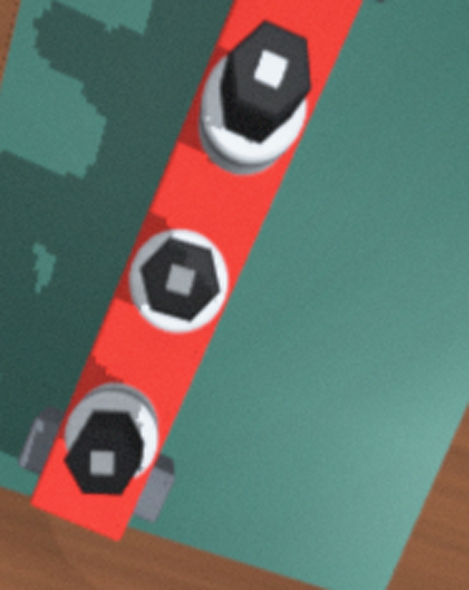

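```bash
cat >> h.py <<'E'
def hexfit(w,c,xy0,zt,zb,af,mask,S=4):
    """fit yaw (mod 60) and xy of a hex prism silhouette to mask by IoU"""
    p0=proj(c,[[*xy0,(zt+zb)/2]])[0];o=(p0-45).astype(int)
    ys,xs=np.clip([o[1],o[1]+90],0,400),np.clip([o[0],o[0]+90],0,640)
    m=np.zeros((90,90),np.uint8);m[ys[0]-o[1]:ys[1]-o[1],xs[0]-o[0]:xs[1]-o[0]]=mask[ys[0]:ys[1],xs[0]:xs[1]]
    n,l,st,ce=cv2.connectedComponentsWithStats(m)
    i=min(range(1,n),key=lambda i:np.hypot(*(ce[i]-45))-0.02*st[i,4]);m=(l==i).astype(np.uint8)
    M=cv2.resize(m*255,None,fx=S,fy=S,interpolation=cv2.INTER_LINEAR)>127
    R=af/np.sqrt(3)
    def iou(x,y,th):
        a=th+np.pi/6+np.arange(6)*np.pi/3;h=np.c_[x+R*np.cos(a),y+R*np.sin(a)]
        q=proj(c,np.r_[np.c_[h,np.full(6,zt)],np.c_[h,np.full(6,zb)]])
        q=cv2.convexHull(np.round(((q-o)*S+(S-1)/2)*16).astype(np.int32))
        G=np.zeros(M.shape,np.uint8);cv2.fillConvexPoly(G,q,1,shift=4);G=G>0
        return (G&M).sum()/(G|M).sum()
    best=(0,)
    x,y=xy0
    for step,ths in((.0015,np.radians(np.arange(-30,30,5))),(.0007,None),(.0003,None)):
        if ths is None: ths=best[3]+np.radians(np.arange(-5,5.1,1.25) if step==.0007 else np.arange(-2,2.1,.5))
        x,y=(x,y) if best[0]==0 else best[1:3]
        for i in range(-3,4):
            for j in range(-3,4):
                for t in ths:
                    v=iou(x+i*step,y+j*step,t)
                    if v>best[0]: best=(v,x+i*step,y+j*step,t)
    return best[0],best[1],best[2],np.degrees(best[3])
E
python3 - <<'E'
from h import *
for vn in("v1.npz","v2.npz"):
    v=np.load(vn);c=(v["K"],v["R"],v["t"]);w=v["w"];
    m=(w.max(2)<75).astype(np.uint8)
    for xy in((.4156,-.2392),(.4702,-.2448),(.5247,-.2503)):
        p=proj(c,[[*xy,.111]])[0].round().astype(int)
        mm=m.copy();cv2.rectangle(mm,tuple((p-3).tolist()),tuple((p+3).tolist()),1,-1)
        print(vn,xy,np.round(hexfit(w,c,xy,.112,.076,.020,mm),4))
E
```

```text
v1.npz (0.4156, -0.2392) [ 0.1167  0.4081 -0.2411 10.75  ]Traceback (most recent call last):
  File "<stdin>", line 8, in <module>
  File "h.py", line 36, in hexfit
    if ths is None: ths=best[3]+np.radians(np.arange(-5,5.1,1.25) if step==.0007 else np.arange(-2,2.1,.5))
                        ~~~~^^^
IndexError: tuple index out of range
```

```bash
sed -i 's/    i=min(range(1,n).*$/    tp=np.round(proj(c,[[*xy0,zt]])[0]-o).astype(int);i=l[tp[1],tp[0]];assert i>0;m=(l==i).astype(np.uint8)/' h.py
python3 - <<'E'
from h import *
for vn in("v1.npz","v2.npz"):
    v=np.load(vn);c=(v["K"],v["R"],v["t"]);w=v["w"];
    for xy in((.4156,-.2392),(.4702,-.2448),(.5247,-.2503)):
      p=proj(c,[[*xy,.111]])[0].round().astype(int)
      if vn=="v2.npz" : print(w[p[1],p[0]-14:p[0]+15:2].tolist())
      for T in (60,75,90):
        m=((w.max(2)<T)&(w.max(2).astype(int)-w.min(2)<25)).astype(np.uint8)
        cv2.rectangle(m,tuple((p-4).tolist()),tuple((p+4).tolist()),1,-1)
        print(vn,T,xy,np.round(hexfit(w,c,xy,.112,.076,.020,m),4))
E
```

```text
v1.npz 60 (0.4156, -0.2392) [ 0.2259  0.4126 -0.2403 -1.5   ]
v1.npz 75 (0.4156, -0.2392) [ 0.1265  0.4081 -0.2417  1.5   ]
v1.npz 90 (0.4156, -0.2392) [ 0.117   0.4084 -0.242   2.    ]
v1.npz 60 (0.4702, -0.2448) [ 0.8721  0.4702 -0.2448 -4.    ]
v1.npz 75 (0.4702, -0.2448) [ 0.8881  0.4705 -0.2448 -1.5   ]
v1.npz 90 (0.4702, -0.2448) [ 0.8     0.4705 -0.2448  0.25  ]
v1.npz 60 (0.5247, -0.2503) [ 0.8829  0.5247 -0.2503  1.    ]
v1.npz 75 (0.5247, -0.2503) [ 0.9145  0.5247 -0.2503  0.5   ]
v1.npz 90 (0.5247, -0.2503) [ 0.9341  0.525  -0.25   -0.5   ]
[[38, 37, 87], [37, 37, 38], [40, 39, 38], [43, 40, 40], [45, 42, 40], [148, 144, 137], [168, 163, 158], [168, 163, 157], [168, 162, 156], [150, 145, 138], [45, 42, 41], [41, 38, 37], [40, 40, 37], [41, 37, 37], [33, 33, 31]]
v2.npz 60 (0.4156, -0.2392) [ 0.7805  0.4164 -0.2396 14.75  ]
v2.npz 75 (0.4156, -0.2392) [ 0.8261  0.4164 -0.2396 14.75  ]
v2.npz 90 (0.4156, -0.2392) [ 0.8601  0.4168 -0.2395 15.    ]
[[67, 65, 63], [45, 43, 41], [43, 42, 40], [48, 49, 47], [58, 56, 53], [163, 157, 149], [173, 165, 158], [172, 166, 160], [174, 167, 162], [166, 161, 155], [69, 66, 63], [50, 49, 46], [60, 58, 56], [68, 62, 60], [74, 69, 66]]
v2.npz 60 (0.4702, -0.2448) [ 0.6009  0.4687 -0.2447  2.5   ]
v2.npz 75 (0.4702, -0.2448) [ 0.7935  0.4695 -0.2448  3.75  ]
v2.npz 90 (0.4702, -0.2448) [ 0.836   0.4695 -0.2448  3.75  ]
[[57, 57, 54], [65, 64, 63], [71, 69, 70], [69, 67, 65], [186, 178, 171], [245, 242, 237], [245, 241, 237], [245, 241, 236], [245, 241, 236], [242, 237, 233], [102, 99, 97], [70, 67, 67], [70, 67, 64], [71, 68, 67], [63, 59, 60]]
v2.npz 60 (0.5247, -0.2503) [ 0.0646  0.5175 -0.2539  6.25  ]
v2.npz 75 (0.5247, -0.2503) [ 0.7896  0.5243 -0.2503  9.    ]
v2.npz 90 (0.5247, -0.2503) [ 0.8174  0.524  -0.2503  7.    ]
```

Emit:
{"op": "step_arm", "data": {"targets": [0,0,0,22.1,-35.1,0,0.5,0,0,0,22.1,-35.1,0,0.5,0,0,0,22.1,-35.1,0,0.5,0,0,0,22.1,-35.1,0,0.5,0,0,0,22.1,-35.1,0,0.5,0,0,0,22.1,-35.1,0,0.5,0,0,0,22.1,-35.1,0,0.5,0,0,0,22.1,-35.1,0,0.5,0,0,0,22.1,-35.1,0,0.5,0,0,0,22.1,-35.1,0,0.5]}}

```text
time: 4.12
ee_pos: [0.4907, 0.1392, 0.2341]
eef_rot: [3.1, 0.506, 0.006]
force: [-0.7, -1.0, 0.2]
gripper_width: 0.0436
grasp_force: 0.0
```

Emit:
{"op": "step_arm", "data": {"targets": [0,0,0,22.1,-35.1,0,0.5,0,0,0,0,0,30,0.5,0,0,0,0,0,30,0.5,0,0,0,0,0,0,0.5,0,0,0,0,0,0,0.5,0,0,0,0,0,0,0.5]}}

```text
time: 4.62
ee_pos: [0.5002, 0.1767, 0.1741]
eef_rot: [-3.101, -0.505, -0.003]
force: [0.2, -0.2, 0.1]
gripper_width: 0.0434
grasp_force: 0.0
```

```bash
python3 - <<'E'
from h import *
np.set_printoptions(precision=4,suppress=True)
print(r.observe()["ee_pos"],r.observe()["time"])
c=cam("wrist");w=eyes.get_image("wrist");np.savez("v3.npz",K=c[0],R=c[1],t=c[2],w=w)
for l in("nut_a_hex","nut_b_hex","clamp_a"): print(l,[(np.round(d["pixel"]).tolist(),round(d["p"],2)) for d in nets.look_for(l,"wrist")])
q=proj(c,[[.575,.2,.054]])[0];print(q)
lo=np.maximum(q-[75,60],0).astype(int);k=w[lo[1]:lo[1]+110,lo[0]:lo[0]+150];print(lo);cv2.imwrite("pics/v3.png",cv2.resize(k,None,fx=5,fy=5,interpolation=2))
E
```

```text
[0.5002 0.1767 0.1741] 4.6167
nut_a_hex [([614.0, 265.0], 0.64)]
nut_b_hex [([322.0, 114.0], 0.68)]
clamp_a [([329.0, 114.0], 0.84), ([610.0, 243.0], 0.77), ([324.0, 115.0], 0.32)]
[324.8138 117.9575]
[249  57]
```

View pics/v3.png

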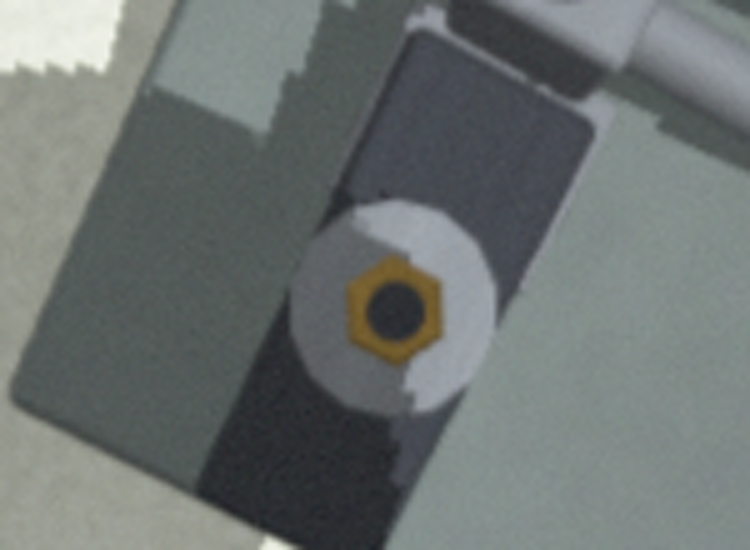

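The target nut is at full-image pixel (328,119), centred on its 30 mm washer. It measures about 13 mm across, so the nut here is nut_b and it needs the 14.0 mm socket. Its flats are close to vertical in the picture. I'll take a second view.

Emit:
{"op": "step_arm", "data": {"targets": [0,0,0,30,20,0,0.5,0,0,0,30,20,0,0.5,0,0,0,0,0,0,0.5,0,0,0,0,0,0,0.5,0,0,0,0,0,0,0.5]}}

```text
time: 5.23
ee_pos: [0.5683, 0.1573, 0.1726]
eef_rot: [-3.101, -0.503, 0.0]
force: [-0.3, 0.8, -0.1]
gripper_width: 0.0432
grasp_force: 0.0
```

```bash
python3 - <<'E'
from h import *
np.set_printoptions(precision=4,suppress=True)
o=r.observe();print(o["ee_pos"],o["time"],"tool x yaw",np.degrees(np.arctan2(*cv2.Rodrigues(o["eef_rot"])[0][1::-1,0])))
c=cam("wrist");w=eyes.get_image("wrist");np.savez("v4.npz",K=c[0],R=c[1],t=c[2],w=w)
v=np.load("v3.npz");c3=(v["K"],v["R"],v["t"])
xy=onz(c3,(328,118.8),.054)[:2];print(xy)
obs=[]
for cc,ww in((c3,v["w"]),(c,w)):
    hsv=cv2.cvtColor(ww,cv2.COLOR_BGR2HSV);m=((hsv[...,0]<32)&(hsv[...,0]>8)&(hsv[...,1]>110)&(hsv[...,2]>50)).astype(np.uint8)
    p=proj(cc,[[*xy,.055]])[0].round().astype(int);cv2.circle(m,p.tolist(),6,1,-1)
    for af in(.013,): print(np.round(hexfit(ww,cc,xy,.054,.041,af,m),4))
    # triangulate by the stud dark top / nut ring centroid
    n,l,st,ce=cv2.connectedComponentsWithStats(m);i=l[p[1],p[0]];print(p,ce[i],st[i]);obs.append((cc,ce[i]))
print(tri(obs))
E
```

```text
[0.5683 0.1573 0.1726] 5.2333 tool x yaw 18.44009175201293
[0.5752 0.1978]
[  0.8325   0.5746   0.1984 -11.    ]
[328 119] [327.4496 118.8345] [319 109  18  21 278]
[0.7778 0.5755 0.1982 1.25  ]
[273 202] [273.7367 199.2776] [264 190  19  21 281]
(array([0.5751, 0.1981, 0.047 ]), [np.float64(0.1704319696422205), np.float64(0.15895416332541015)])
```

Emit:
{"op": "step_arm", "data": {"targets": [0,0,0,0,0,-25,0.5,0,0,0,0,0,-25,0.5,0,0,0,-17,37.3,0,0.5,0,0,0,-17,37.3,0,0.5,0,0,0,-17,37.3,0,0.5,0,0,0,-17,37.3,0,0.5,0,0,0,-17,37.3,0,0.5,0,0,0,-17,37.3,0,0.5,0,0,0,-17,37.3,0,0.5,0,0,0,-17,37.3,0,0.5]}}

```text
time: 6.12
ee_pos: [0.533, -0.1695, 0.223]
eef_rot: [3.1, 0.506, 0.001]
force: [1.6, 0.4, -0.2]
gripper_width: 0.0435
grasp_force: 0.0
```

Emit:
{"op": "step_arm", "data": {"targets": [0,0,0,-17,37.3,0,0.5,0,0,0,-17,37.3,0,0.5,0,0,6.34,0,0,0,0.5,0,0,6.34,0,0,0,0.5,0,0,6.34,0,0,0,0.5,0,0,6.34,0,0,0,0.5,0,0,6.34,0,0,0,0.5,0,0,6.34,0,0,0,0.5,0,0,6.34,0,0,0,0.5,0,0,0,0,0,0,0.5]}}

```text
time: 6.95
ee_pos: [0.5251, -0.2492, 0.2227]
eef_rot: [3.061, -0.709, 0.001]
force: [-0.4, 0.3, -0.2]
gripper_width: 0.0434
grasp_force: 0.0
```

Emit:
{"op": "step_arm", "data": {"targets": [0,0,0,0,0,0,0.5,0,0,0,0,0,0,0.5,0,0,0,0,0,0,0.5]}}

```text
time: 7.2
ee_pos: [0.5255, -0.2498, 0.2224]
eef_rot: [3.063, -0.7, 0.0]
force: [0.4, -0.9, 0.2]
gripper_width: 0.0436
grasp_force: 0.0
```

```bash
cat >> h.py <<'E'
def go(x,y,z=None,yaw=None):
    o=r.observe();R=cv2.Rodrigues(o["eef_rot"])[0];d=np.array([x,y,o["ee_pos"][2] if z is None else z])-o["ee_pos"]
    yw=np.degrees(np.arctan2(R[1,0],R[0,0]))
    print("t",round(o["time"],2),"pos",o["ee_pos"].round(4),"yaw",yw.round(2),"tiltz",R[:2,2].round(4),"j6",o["qpos"][5].round(2),"w",round(o["gripper_width"],4),"gf",o["grasp_force"],"F",o["force"].round(1))
    print("shift tool mm",(R.T@d*1000).round(1),"turn z" ,None if yaw is None else round(yw-yaw,2))
E
python3 - <<'E'
from h import *
go(.5247,-.2503,.149,-26)
c=cam("wrist");w=eyes.get_image("wrist");np.savez("v5.npz",K=c[0],R=c[1],t=c[2],w=w)
p=proj(c,[[.5247,-.2503,.112]])[0].round().astype(int);print(p)
for T in (75,90,110):
    m=((w.max(2)<T)&(w.max(2).astype(int)-w.min(2)<25)).astype(np.uint8);cv2.rectangle(m,(p-5).tolist(),(p+5).tolist(),1,-1)
    print(np.round(hexfit(w,c,(.5247,-.2503),.112,.076,.02,m),4))
cv2.imwrite("pics/v5.png",cv2.resize(w[p[1]-70:p[1]+60,p[0]-80:p[0]+80],None,fx=4,fy=4,interpolation=2))
E
```

```text
t 7.2 pos [ 0.5255 -0.2498  0.2224] yaw -25.74 tiltz [ 0.0002 -0.0001] j6 1.44 w 0.0436 gf 0.0 F [ 0.4 -0.9  0.2]
shift tool mm [-0.5  0.8 73.4] turn z 0.26
[324 230]
[ 0.865   0.5251 -0.2495 -3.5   ]
[ 0.8693  0.5252 -0.2496 -3.25  ]
[ 0.7677  0.5252 -0.2496 -3.25  ]
```

View pics/v5.png

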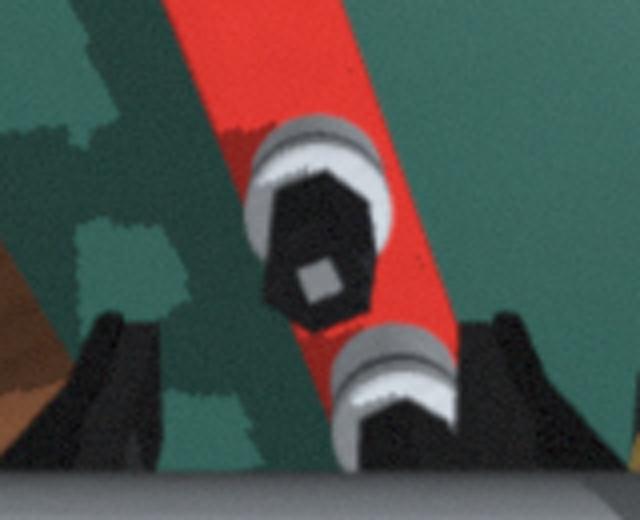

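The socket's adapter is at crop (320,270), between the open fingers. It is about 6° clockwise of the tool, so I'll turn a little, descend and grip.

Emit:
{"op": "step_arm", "data": {"targets": [0,0,6.5,0,0.3,0,0.5,0,0,0,0,0,30,0.5,0,0,0,0,0,30,0.5,0,0,0,0,0,13.4,0.5,0,0,0,0,0,0,0.5,0,0,0,0,0,0,0.2,0,0,0,0,0,0,0.0,0,0,0,0,0,0,0,0,0,0,0,0,0,0,0,0,0,0,0,0,0], "grip_force": 15}}

```text
time: 8.08
ee_pos: [0.5261, -0.2509, 0.1504]
eef_rot: [3.016, -0.876, 0.004]
force: [0.3, -1.0, 4.4]
gripper_width: 0.0197
grasp_force: 15.0
```

Emit:
{"op": "step_arm", "data": {"targets": [0,0,0,0,0,0,0,0,0,0,0,0,0,0,0,0,0,0,0,0,0], "grip_force": 40}}

```text
time: 8.33
ee_pos: [0.5262, -0.251, 0.1504]
eef_rot: [3.016, -0.876, 0.004]
force: [-0.1, -0.7, 5.4]
gripper_width: 0.0195
grasp_force: 39.9
```

```bash
python3 -c "
from h import *
go(.575,.1981,.25,18.5)"
```

```text
t 8.33 pos [ 0.5262 -0.251   0.1504] yaw -32.39 tiltz [ 0.0021 -0.0015] j6 1.56 w 0.0195 gf 39.94492409934992 F [-0.1 -0.7  5.4]
shift tool mm [-199.1 -405.4 -100.2] turn z -50.89
```

Emit:
{"op": "step_arm", "data": {"targets": [0,0,0,0,0,-40,0,0,0,0,0,0,-40,0,0,0,-6.36,0,0,0,0,0,0,-6.36,0,0,0,0,0,0,-6.36,0,0,0,0,0,0,-6.36,0,0,0,0,0,0,-6.36,0,0,0,0,0,0,-6.36,0,0,0,0,0,0,-6.36,0,0,0,0,0,0,-6.36,0,0,0,0]}}

```text
time: 9.17
ee_pos: [0.5251, -0.25, 0.2282]
eef_rot: [-3.098, -0.513, 0.001]
force: [-0.3, 0.3, -1.8]
gripper_width: 0.0195
grasp_force: 39.9
```

Emit:
{"op": "step_arm", "data": {"targets": [0,0,0,17.3,-37.3,0,0,0,0,0,17.3,-37.3,0,0,0,0,0,17.3,-37.3,0,0,0,0,0,17.3,-37.3,0,0,0,0,0,17.3,-37.3,0,0,0,0,0,17.3,-37.3,0,0,0,0,0,17.3,-37.3,0,0,0,0,0,17.3,-37.3,0,0,0,0,0,17.3,-37.3,0,0,0,0,0,17.3,-37.3,0,0]}}

```text
time: 10.0
ee_pos: [0.5706, 0.1604, 0.2285]
eef_rot: [-3.101, -0.505, 0.001]
force: [0.6, 0.6, -2.1]
gripper_width: 0.02
grasp_force: 39.9
```

Emit:
{"op": "step_arm", "data": {"targets": [0,0,0,17.3,-37.3,0,0,0,0,0,0,0,20,0,0,0,0,0,0,0,0,0,0,0,0,0,0,0,0,0,0,0,0,0,0]}}

```text
time: 10.42
ee_pos: [0.5755, 0.1983, 0.2086]
eef_rot: [3.101, 0.504, -0.002]
force: [-0.2, -0.4, -1.0]
gripper_width: 0.02
grasp_force: 39.9
```

```bash
python3 - <<'E'
from h import *
go(.5765,.1986,.168,18.5)
c=cam("wrist");w=eyes.get_image("wrist");np.savez("v6.npz",K=c[0],R=c[1],t=c[2],w=w)
o=r.observe()["ee_pos"];print(proj(c,[[o[0],o[1],o[2]-.105],[o[0],o[1],o[2]-.075],[.575,.1981,.054]]))
p=proj(c,[[o[0],o[1],o[2]-.09]])[0].round().astype(int);print(p)
cv2.imwrite("pics/v6.png",cv2.resize(w[p[1]-80:p[1]+50,p[0]-80:p[0]+80],None,fx=4.5,fy=4.5,interpolation=2))
E
```

```text
t 10.42 pos [0.5755 0.1983 0.2086] yaw 18.45 tiltz [-0.0013 -0.0006] j6 1.45 w 0.02 gf 39.94365199095455 F [-0.2 -0.4 -1. ]
shift tool mm [ 1.2  0.  40.6] turn z -0.05
[[323.12144572 233.07630865]
 [323.55914084 251.59116899]
 [322.17332149 212.19638521]]
[323 242]
```

View pics/v6.png

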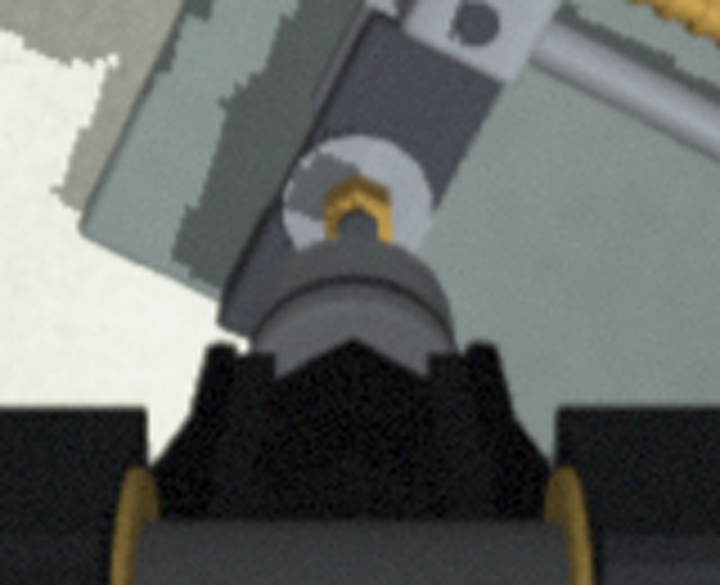

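```bash
python3 - <<'E'
from h import *
v=np.load("v6.npz");c=(v["K"],v["R"],v["t"]);w=v["w"]
np.set_printoptions(precision=1,suppress=True)
o=r.observe();R=cv2.Rodrigues(o["eef_rot"])[0]
a=np.linspace(0,2*np.pi,181)
for dx in(-.003,-.0016,0,.0015):
    P=o["ee_pos"]+(R@np.c_[dx+.0155*np.cos(a),.0155*np.sin(a),np.full(181,.105)].T).T
    T=o["ee_pos"]+(R@np.c_[dx+.0155*np.cos(a),.0155*np.sin(a),np.full(181,.075)].T).T
    q=proj(c,P);s=proj(c,T);print(dx,"top row",q[:,1].min(),"cols",q[:,0].min(),q[:,0].max(),"toprim row",s[:,1].min(),s[:,0].min(),s[:,0].max(),"K",c[0][0,2])
g=cv2.cvtColor(w,cv2.COLOR_BGR2GRAY);print(g[205:240,321]);print(g[232,285:360])
E
```

```text
-0.003 top row 216.2240034921107 cols 301.1796069819643 345.1206606480729 toprim row 232.40692104479325 298.16847959563177 348.98926728421924 K 320.6629821614648
-0.0016 top row 214.2995452090322 cols 301.1410049898741 345.16567594513674 toprim row 230.20970145705328 298.11719073015723 349.04986225450824 K 320.6629821614648
0 top row 212.09098928705242 cols 301.0967081320203 345.2173322316554 toprim row 227.68643023703964 298.05829764756345 349.1194411581533 K 320.6629821614648
0.0015 top row 210.01152406826776 cols 301.0550040936504 345.2659649141751 toprim row 225.3089946275904 298.0028149000045 349.18499091074455 K 320.6629821614648
[116 113 106  80  60  68  74  76  76  80  83  82  81  80  81  81  79  68
  52  46  67  76  81  88  99  98  98  96  93  96  93  84  54  11  17]
[239 238 239 238 237 220 122  67  69  75  76  72  73  70  67  69  54  49
  53  69  76  83  88  92  94  98  96  96  98  97  95  96  96  91  91  94
  96  96  92  91  95  97  92  95  98 100 100  94  93  91  80  81  73  70
  55  48  58  72 107 131 141 137 139 139 139 138 140 139 140 137 138 138
 138 136 136]
```

```bash
python3 - <<'E'
from h import *
v=np.load("v6.npz");c=(v["K"],v["R"],v["t"]);w=v["w"]
np.set_printoptions(precision=1,suppress=True)
o=r.observe();R=cv2.Rodrigues(o["eef_rot"])[0];a=np.linspace(0,2*np.pi,721)
g=cv2.cvtColor(w,cv2.COLOR_BGR2GRAY)
for col in(311,313,331,333): print(col,205,g[205:228,col])
for dx in(-.003,-.0015,0,.0015):
    P=o["ee_pos"]+(R@np.c_[dx+.0155*np.cos(a),-.0013+.0155*np.sin(a),np.full(721,.105)].T).T
    q=proj(c,P);q=q[q[:,1]<np.median(q[:,1])];print(dx,[q[np.argmin(abs(q[:,0]-k)),1] for k in(311,313,331,333)])
E
```

```text
311 205 [ 96  94  96  95  99 136 153 152 153 150 148 128  96  82  79  78  80  76
  76  69  51  41  68]
313 205 [ 95  93  91  93  89  98 135 153 152 151 126  95  81  78  79  77  83  76
  72  51  46  55  73]
331 205 [155 156 157 155 153 154 155 157 157 159 153 120  89  82  79  79  82  77
  78  70  49  40  58]
333 205 [158 157 156 155 156 159 160 161 161 159 157 153 126  96  83  80  78  80
  83  78  69  50  47]
-0.003 [np.float64(218.63299830060217), np.float64(217.78017270085527), np.float64(218.28355762428131), np.float64(219.33804963104393)]
-0.0015 [np.float64(216.5807484960343), np.float64(215.65536669717378), np.float64(216.22997075213252), np.float64(217.28885745087285)]
0 [np.float64(214.51995805049228), np.float64(213.5907318100046), np.float64(214.16783512395705), np.float64(215.23114399488426)]
0.0015 [np.float64(212.36477485408855), np.float64(211.51747879768516), np.float64(212.09709724774444), np.float64(213.164856000556)]
```

Emit:
{"op": "step_arm", "data": {"targets": [0,0,0,1.0,1.3,20,0,0,0,0,0,0,20,0,0,0,0,0,0,5,0,0,0,0,0,0,4,0,0,0,0,0,0,2,0,0,0,0,0,0,1,0,0,0,0,0,0,0,0], "grip_force": 45}}

```text
time: 11.05
ee_pos: [0.5778, 0.1981, 0.1579]
eef_rot: [-3.101, -0.504, -0.003]
force: [-0.6, 0.3, -0.8]
gripper_width: 0.0192
grasp_force: 44.9
```

Emit:
{"op": "step_arm", "data": {"targets": [0,0,0,0,0,2,0,0,0,0,0,0,1,0,0,0,0,0,0,0,0]}}

```text
time: 11.3
ee_pos: [0.5772, 0.1983, 0.154]
eef_rot: [-3.101, -0.505, -0.0]
force: [-0.9, -0.6, -2.7]
gripper_width: 0.0194
grasp_force: 44.9
```

Emit:
{"op": "step_arm", "data": {"targets": [0,0,0,0,0,3,0,0,0,0,0,0,3,0,0,0,0,0,0,1.5,0,0,0,0,0,0,0,0,0,0,0,0,0,0,0]}}

```text
time: 11.72
ee_pos: [0.5771, 0.1983, 0.1464]
eef_rot: [-3.101, -0.505, -0.0]
force: [-1.3, -0.2, 0.4]
gripper_width: 0.0197
grasp_force: 44.9
```

Emit:
{"op": "step_arm", "data": {"targets": [0,0,0,0,0,1,0,0,0,0,0,0,0.5,0,0,0,0,0,0,0,0,0,0,0,0,0,0,0]}}

```text
time: 12.05
ee_pos: [0.5774, 0.1983, 0.1464]
eef_rot: [3.101, 0.505, 0.001]
force: [-5.4, -1.2, 8.3]
gripper_width: 0.0197
grasp_force: 44.9
```

Emit:
{"op": "step_arm", "data": {"targets": [0,0,-5,0,-0.1,0,0,0,0,-5,0,-0.1,0,0,0,0,-5,0,-0.1,0,0,0,0,-5,0,-0.1,0,0,0,0,0,0,0,0,0], "grip_force": 50}}

```text
time: 12.47
ee_pos: [0.5774, 0.199, 0.1463]
eef_rot: [-2.963, -1.042, -0.002]
force: [-3.0, -0.2, 7.6]
gripper_width: 0.0201
grasp_force: 49.9
```

```bash
python3 -c "
from h import *
go(.577,.1983,.1464,-11)
for i in range(3): print(r.observe()['ft_torque'],r.observe()['effort'][5])"
```

```text
t 12.47 pos [0.5774 0.199  0.1463] yaw 38.76 tiltz [0.0013 0.0008] j6 1.1 w 0.0201 gf 49.9439218209227 F [-3.  -0.2  7.6]
shift tool mm [-0.8  0.2 -0.1] turn z 49.76
[0.06943247 0.68776983 0.04910644] -1.1458733305335045
[0.06943247 0.68776983 0.04910644] -1.1458733305335045
[0.06943247 0.68776983 0.04910644] -1.1458733305335045
```

Emit:
{"op": "step_arm", "data": {"targets": [0,0,-5,0,-0.1,0,0,0,0,-5,0,-0.1,0,0,0,0,0,0,0,0,0]}}

```text
time: 12.72
ee_pos: [0.5771, 0.1992, 0.1464]
eef_rot: [-2.861, -1.297, -0.001]
force: [-3.3, 1.3, 8.4]
gripper_width: 0.0196
grasp_force: 49.9
```

```bash
python3 -c "
from h import *
go(.577,.1983,.1464,-11)
print(r.observe()['ft_torque'],r.observe()['effort'])
c=cam('wrist');w=eyes.get_image('wrist');cv2.imwrite('pics/v7.png',w)"
```

```text
t 12.72 pos [0.5771 0.1992 0.1464] yaw 48.76 tiltz [0.0007 0.0009] j6 0.92 w 0.0196 gf 49.9493100280597 F [-3.3  1.3  8.4]
shift tool mm [-0.7  0.6 -0. ] turn z 59.76
[0.12391074 0.82683887 0.05016171] [ -0.94056554 -46.3305831  -33.17738056  -0.34357575  -1.47620995
  -1.11834649]
```

Emit:
{"op": "step_arm", "data": {"targets": [0,0,3,0,0,-0.8,0,0,0,3,0,0,0,0,0,0,0,0,0,0,0]}}

```text
time: 13.02
ee_pos: [0.5771, 0.1988, 0.1464]
eef_rot: [2.929, 1.136, 0.001]
force: [-1.9, -0.9, 4.7]
gripper_width: 0.0193
grasp_force: 49.9
```

```bash
python3 -c "
from h import *
go(.577,.1983,.1464,-11)
print(r.observe()['ft_torque'],r.observe()['effort'])"
```

```text
t 13.02 pos [0.5771 0.1988 0.1464] yaw 42.4 tiltz [0.0007 0.0001] j6 1.03 w 0.0193 gf 49.943963491859904 F [-1.9 -0.9  4.7]
shift tool mm [-0.4  0.3  0. ] turn z 53.4
[-0.02780716  0.4439605   0.0198009 ] [-7.61162653e-02 -4.79458916e+01 -3.36540556e+01  4.27629577e-02
 -8.32834728e-01  7.24596530e-01]
```

Emit:
{"op": "step_arm", "data": {"targets": [0,0,-3,0,0,0,0,0,0,-3,0,0,0,0,0,0,-4,0,0,0,0,0,0,0,0,0,0,0]}}

```text
time: 13.35
ee_pos: [0.5768, 0.1992, 0.1464]
eef_rot: [-2.813, -1.397, -0.001]
force: [-3.2, -0.3, 5.9]
gripper_width: 0.0193
grasp_force: 49.9
```

```bash
python3 -c "
from h import *
go(.577,.1983,.1464,-11)
print(r.observe()['ft_torque'],r.observe()['effort'])"
```

```text
t 13.35 pos [0.5768 0.1992 0.1464] yaw 52.8 tiltz [0.0001 0.0009] j6 0.85 w 0.0193 gf 49.9459810522967 F [-3.2 -0.3  5.9]
shift tool mm [-0.6  0.7 -0. ] turn z 63.8
[ 0.22233909  0.61877621 -0.0246964 ] [ -1.0605479  -47.72546411 -33.76727343  -0.4333708   -1.05511285
  -0.87778581]
```

Emit:
{"op": "step_arm", "data": {"targets": [0,0,0,0,0,-10,0,0,0,0,0,0,-15,0,0,0,0,0,0,-35,0,0,0,0,-35,0,0,0,0,0,0,-35,0,0,0,0,0,0,0,0,0,0,0,0,0,0,0,0,0]}}

```text
time: 13.93
ee_pos: [0.5331, 0.142, 0.2055]
eef_rot: [-2.818, -1.388, 0.001]
force: [-0.1, 0.5, -1.6]
gripper_width: 0.0193
grasp_force: 49.9
```

```bash
python3 - <<'E'
from h import *
np.set_printoptions(precision=4,suppress=True)
go(.5247,-.2503,.23,-32)
c=cam("wrist");w=eyes.get_image("wrist");np.savez("v8.npz",K=c[0],R=c[1],t=c[2],w=w)
xy=(.5751,.1981)
hsv=cv2.cvtColor(w,cv2.COLOR_BGR2HSV);m=((hsv[...,0]<32)&(hsv[...,0]>8)&(hsv[...,1]>110)&(hsv[...,2]>50)).astype(np.uint8)
p=proj(c,[[*xy,.055]])[0].round().astype(int);cv2.circle(m,p.tolist(),6,1,-1)
print(p,hexfit(w,c,xy,.054,.041,.013,m))
cv2.imwrite("pics/v8.png",cv2.resize(w[max(p[1]-40,0):p[1]+40,p[0]-40:p[0]+40],None,fx=6,fy=6,interpolation=2))
E
```

```text
t 13.93 pos [0.5331 0.142  0.2055] yaw 52.43 tiltz [-0.0008 -0.0003] j6 0.77 w 0.0193 gf 49.943270163666966 F [-0.1  0.5 -1.6]
shift tool mm [-316.1  232.5  -24.4] turn z 84.43
[320 129] (np.float64(0.831722428748451), 0.5751, 0.1981, np.float64(-4.5))
```

View pics/v8.png

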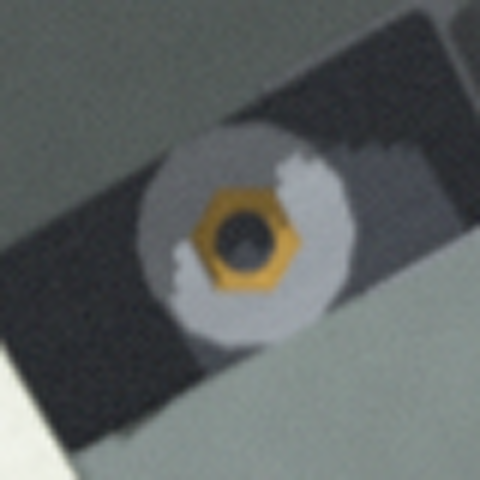

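The nut's flats have not moved: they are level in this picture, and the yaw is still about -9°. So this socket is too big, and it goes back on its post.

Emit:
{"op": "step_arm", "data": {"targets": [0,0,7,0,0,-25,0,0,0,0,0,0,0,0]}}

```text
time: 14.15
ee_pos: [0.5368, 0.1439, 0.2347]
eef_rot: [2.898, 1.209, 0.01]
force: [1.8, 1.2, -0.7]
gripper_width: 0.0196
grasp_force: 49.9
```

Emit:
{"op": "step_arm", "data": {"targets": [0,0,7,0,0,0,0,0,0,7,0,0,0,0,0,0,7,0,0,0,0,0,0,7,0,0,0,0,0,0,7,0,0,0,0,0,0,7,0,0,0,0,0,0,7,0,0,0,0,0,0,7,0,0,0,0,0,0,7,0,0,0,0,0,0,7,0,0,0,0]}}

```text
time: 14.98
ee_pos: [0.535, 0.1438, 0.2303]
eef_rot: [-3.069, 0.669, -0.002]
force: [-0.1, -0.3, -1.2]
gripper_width: 0.0196
grasp_force: 49.9
```

Emit:
{"op": "step_arm", "data": {"targets": [0,0,7,0,0,0,0,0,0,0,0,0,0,0]}}

```text
time: 15.15
ee_pos: [0.5349, 0.1438, 0.2302]
eef_rot: [-3.023, 0.854, -0.001]
force: [-0.9, 0.7, -2.2]
gripper_width: 0.0195
grasp_force: 49.9
```

```bash
python3 -c "
from h import *
go(.5262,-.251,.2304,-32.4)"
```

```text
t 15.15 pos [0.5349 0.1438 0.2302] yaw -31.54 tiltz [0.0007 0.0002] j6 2.24 w 0.0195 gf 49.94555029747971 F [-0.9  0.7 -2.2]
shift tool mm [ 1.991e+02  3.410e+02 -2.000e-01] turn z 0.86
```

Emit:
{"op": "step_arm", "data": {"targets": [0,0,0,19.9,34.1,0,0,0,0,0,19.9,34.1,0,0,0,0,0,19.9,34.1,0,0,0,0,0,19.9,34.1,0,0,0,0,0,19.9,34.1,0,0,0,0,0,19.9,34.1,0,0,0,0,0,19.9,34.1,0,0,0,0,0,19.9,34.1,0,0,0,0,0,19.9,34.1,0,0,0,0,0,19.9,34.1,0,0]}}

```text
time: 15.98
ee_pos: [0.526, -0.2535, 0.2305]
eef_rot: [3.027, -0.842, 0.002]
force: [1.9, 0.6, -1.4]
gripper_width: 0.0193
grasp_force: 49.9
```

Emit:
{"op": "step_arm", "data": {"targets": [0,0,0,0,0,0,0,0,0,0,0,0,0,0,0,0,0,0,0,0,0]}}

```text
time: 16.23
ee_pos: [0.5258, -0.2513, 0.2301]
eef_rot: [-3.024, 0.848, 0.001]
force: [-0.2, 0.3, -2.1]
gripper_width: 0.0193
grasp_force: 49.9
```

```bash
python3 -c "
from h import *
go(.5262,-.251,.1504,-32.4)"
```

```text
t 16.23 pos [ 0.5258 -0.2513  0.2301] yaw -31.32 tiltz [-0.0003  0.0009] j6 1.54 w 0.0193 gf 49.94335239551219 F [-0.2  0.3 -2.1]
shift tool mm [ 0.2 -0.4 79.7] turn z 1.08
```

Aligned, so I'll lower it onto the post.

Emit:
{"op": "step_arm", "data": {"targets": [0,0,0,0,0,30,0,0,0,0,0,0,30,0,0,0,0,0,0,12,0,0,0,0,0,0,6,0,0,0,0,0,0,2,0,0,0,0,0,0,0,0,0,0,0,0,0,0]}}

```text
invalid input at $.targets: expected a multiple of 7 numbers
```

Emit:
{"op": "step_arm", "data": {"targets": [0,0,0,0,0,30,0,0,0,0,0,0,30,0,0,0,0,0,0,12,0,0,0,0,0,0,6,0,0,0,0,0,0,2,0,0,0,0,0,0,0,0,0,0,0,0,0,0,0]}}

```text
time: 16.82
ee_pos: [0.5265, -0.2513, 0.1517]
eef_rot: [3.024, -0.85, 0.003]
force: [-0.0, -0.1, -1.7]
gripper_width: 0.0195
grasp_force: 49.9
```

Emit:
{"op": "step_arm", "data": {"targets": [0,0,0,0,0,1,0,0,0,0,0,0,0,0,0,0,0,0,0,0,0.25,0,0,0,0,0,0,0.5,0,0,0,0,0,0,0.5,0,0,0,0,0,-35,0.5,0,0,0,0,0,-35,0.5,0,0,0,0,0,0,0.5,0,0,0,0,0,0,0.5], "grip_force": 30}}

```text
time: 17.57
ee_pos: [0.5273, -0.2526, 0.2231]
eef_rot: [3.022, -0.852, 0.01]
force: [-1.1, -0.8, -0.1]
gripper_width: 0.0427
grasp_force: 0.0
```

```bash
python3 - <<'E'
from h import *
np.set_printoptions(precision=4,suppress=True)
go(.4702,-.2448,.222,-30)
c=cam("wrist");w=eyes.get_image("wrist");np.savez("v9.npz",K=c[0],R=c[1],t=c[2],w=w)
for xy in((.5247,-.2503),(.4702,-.2448)):
    p=proj(c,[[*xy,.112]])[0].round().astype(int);print(p)
    g=w[p[1]-8:p[1]+9,p[0]-8:p[0]+9].min(2).astype(float);m=np.clip(g-110,0,None);yy,xx=np.mgrid[p[1]-8:p[1]+9,p[0]-8:p[0]+9]
    if m.sum()>0: print("square xy",onz(c,((m*xx).sum()/m.sum(),(m*yy).sum()/m.sum()),.112))
E
```

```text
t 17.57 pos [ 0.5273 -0.2526  0.2231] yaw -31.51 tiltz [ 0.0055 -0.0036] j6 1.54 w 0.0427 gf 0.0 F [-1.1 -0.8 -0.1]
shift tool mm [-52.8  23.1   0.7] turn z -1.51
[322 234]
square xy [ 0.5255 -0.2499  0.112 ]
[352 294]
square xy [ 0.4702 -0.2444  0.112 ]
```

Emit:
{"op": "step_arm", "data": {"targets": [0,0,0,-26,11.5,0,0.5,0,0,0,-26,11.5,0,0.5,0,0,0,0,0,0,0.5,0,0,0,0,0,0,0.5,0,0,0,0,0,0,0.5]}}

```text
time: 18.03
ee_pos: [0.4694, -0.244, 0.219]
eef_rot: [-3.023, 0.853, 0.0]
force: [-0.5, -0.4, -0.9]
gripper_width: 0.0438
grasp_force: 0.0
```

```bash
python3 - <<'E'
from h import *
go(.4702,-.2448,.150,-32)
c=cam("wrist");w=eyes.get_image("wrist");xy=(.4702,-.2448)
p=proj(c,[[*xy,.112]])[0].round().astype(int)
for T in (75,90):
    m=((w.max(2)<T)&(w.max(2).astype(int)-w.min(2)<25)).astype(np.uint8);cv2.rectangle(m,(p-5).tolist(),(p+5).tolist(),1,-1)
    print(np.round(hexfit(w,c,xy,.112,.076,.02,m),4))
E
```

```text
t 18.03 pos [ 0.4694 -0.244   0.219 ] yaw -31.53 tiltz [-0.0002  0.0004] j6 1.49 w 0.0438 gf 0.0 F [-0.5 -0.4 -0.9]
shift tool mm [ 1.2  0.3 69. ] turn z 0.47
[ 0.8606  0.4699 -0.2441  4.    ]
[ 0.8824  0.4705 -0.2444  0.    ]
```

Emit:
{"op": "step_arm", "data": {"targets": [0,0,-3,1.2,0,0,0.5,0,0,0,0,0,30,0.5,0,0,0,0,0,30,0.5,0,0,0,0,0,8,0.5,0,0,0,0,0,0,0.5,0,0,0,0,0,0,0.2,0,0,0,0,0,0,0.0,0,0,0,0,0,0,0,0,0,0,0,0,0,0,0,0,0,0,0,0,0], "grip_force": 15}}

```text
time: 18.92
ee_pos: [0.471, -0.2451, 0.153]
eef_rot: [3.044, -0.773, 0.004]
force: [0.9, -1.0, 2.4]
gripper_width: 0.0198
grasp_force: 14.9
```

Emit:
{"op": "step_arm", "data": {"targets": [0,0,0,0,0,0,0,0,0,0,0,0,0,0,0,0,0,0,0,0,0], "grip_force": 45}}

```text
time: 19.17
ee_pos: [0.4711, -0.2452, 0.1529]
eef_rot: [3.044, -0.773, 0.004]
force: [-0.2, 0.4, 6.0]
gripper_width: 0.0197
grasp_force: 44.9
```

```bash
python3 -c "
from h import *
go(.575,.1981,.25,20)"
```

```text
t 19.17 pos [ 0.4711 -0.2452  0.1529] yaw -28.51 tiltz [ 0.0021 -0.0015] j6 1.44 w 0.0197 gf 44.879438659324364 F [-0.2  0.4  6. ]
shift tool mm [-120.1 -439.1  -97.5] turn z -48.51
```

Emit:
{"op": "step_arm", "data": {"targets": [0,0,0,0,0,-40,0,0,0,0,0,0,-40,0,0,0,-6.06,0,0,0,0,0,0,-6.06,0,0,0,0,0,0,-6.06,0,0,0,0,0,0,-6.06,0,0,0,0,0,0,-6.06,0,0,0,0,0,0,-6.06,0,0,0,0,0,0,-6.06,0,0,0,0,0,0,-6.06,0,0,0,0]}}

```text
time: 20.0
ee_pos: [0.4698, -0.2442, 0.2308]
eef_rot: [-3.091, -0.553, 0.002]
force: [-0.8, 0.2, -1.1]
gripper_width: 0.0196
grasp_force: 44.9
```

Emit:
{"op": "step_arm", "data": {"targets": [0,0,0,22.75,-34.5,0,0,0,0,0,22.75,-34.5,0,0,0,0,0,22.75,-34.5,0,0,0,0,0,22.75,-34.5,0,0,0,0,0,22.75,-34.5,0,0,0,0,0,22.75,-34.5,0,0,0,0,0,22.75,-34.5,0,0,0,0,0,22.75,-34.5,0,0,0,0,0,22.75,-34.5,0,0,0,0,0,22.75,-34.5,0,0]}}

```text
time: 20.83
ee_pos: [0.5658, 0.1595, 0.2309]
eef_rot: [-3.094, -0.545, 0.002]
force: [1.8, -1.2, -1.0]
gripper_width: 0.0198
grasp_force: 44.9
```

Emit:
{"op": "step_arm", "data": {"targets": [0,0,0,22.75,-34.5,0,0,0,0,0,0,0,20,0,0,0,0,0,0,0,0,0,0,0,0,0,0,0,0,0,0,0,0,0,0]}}

```text
time: 21.25
ee_pos: [0.5754, 0.1967, 0.2112]
eef_rot: [3.094, 0.544, -0.003]
force: [0.0, -1.2, -2.3]
gripper_width: 0.0197
grasp_force: 44.9
```

```bash
cat >> h.py <<'E'
def rim(c,w,off,tcp,R,nut=(.5751,.1981)):
    """tool xy of the held socket's lower rim, as the camera sees it, and of the nut"""
    g=cv2.GaussianBlur(cv2.cvtColor(w,cv2.COLOR_BGR2GRAY),(3,3),0).astype(float);gy=cv2.Sobel(g,-1,0,1);gx=cv2.Sobel(g,-1,1,0)
    a=np.radians(np.arange(-65,66,2.5));a=a[np.abs(a)>np.radians(18)];best=[]
    for dx in np.arange(-.005,.0051,.0004):
        for dy in np.arange(-.003,.0031,.0004):
            P=tcp+(R@np.c_[dx+.0155*np.cos(a),dy+.0155*np.sin(a),np.full(a.size,off)].T).T
            q=proj(c,P).astype(np.float32);C=proj(c,[tcp+R@[dx,dy,off]])[0];n=q-C;n/=np.linalg.norm(n,axis=1)[:,None]
            G=[cv2.remap(k.astype(np.float32),q[:,0],q[:,1],1)[:,0] for k in(gx,gy)]
            best.append((np.clip(G[0]*n[:,0]+G[1]*n[:,1],-50,250).mean(),dx*1e3,dy*1e3))
    best.sort(reverse=True);print("rim",np.round(best[:4],2).tolist())
    print("nut in tool mm",(R.T@(np.array([*nut,.054])-tcp)*1e3).round(1))
E
python3 - <<'E'
from h import *
go(.5764,.1972,.169,20)
o=r.observe();c=cam("wrist");w=eyes.get_image("wrist");np.savez("v10.npz",K=c[0],R=c[1],t=c[2],w=w)
R=cv2.Rodrigues(o["eef_rot"])[0];rim(c,w,.108,o["ee_pos"],R)
v=np.load("v6.npz");t6=np.array([.5755,.1983,.2086]);R6=cv2.Rodrigues(np.array([3.101,.504,-.002]))[0]
rim((v["K"],v["R"],v["t"]),v["w"],.1054,t6,R6)
q=proj(c,[[.5751,.1981,.054]])[0];print("nut",q);
p=q.round().astype(int);cv2.imwrite("pics/v10.png",cv2.resize(w[p[1]-50:p[1]+70,p[0]-80:p[0]+80],None,fx=4.5,fy=4.5,interpolation=2))
E
```

```text
t 21.25 pos [0.5754 0.1967 0.2112] yaw 19.93 tiltz [-0.0017 -0.0007] j6 1.42 w 0.0197 gf 44.88308142679358 F [ 0.  -1.2 -2.3]
shift tool mm [ 1.2 -0.2 42.2] turn z -0.07
rim [[117.11, -1.0, -1.0], [114.98, -1.0, -0.6], [112.49, -0.6, -1.0], [111.27, -1.4, -0.6]]
nut in tool mm [  0.5  -1.5 157.2]
rim [[110.16, -1.4, -1.0], [109.15, -1.4, -0.6], [108.3, -1.0, -1.0], [105.67, -1.0, -1.4]]
nut in tool mm [-3.000e-01  1.000e-01  1.546e+02]
nut [320.49708027 210.45410994]
```

View pics/v10.png

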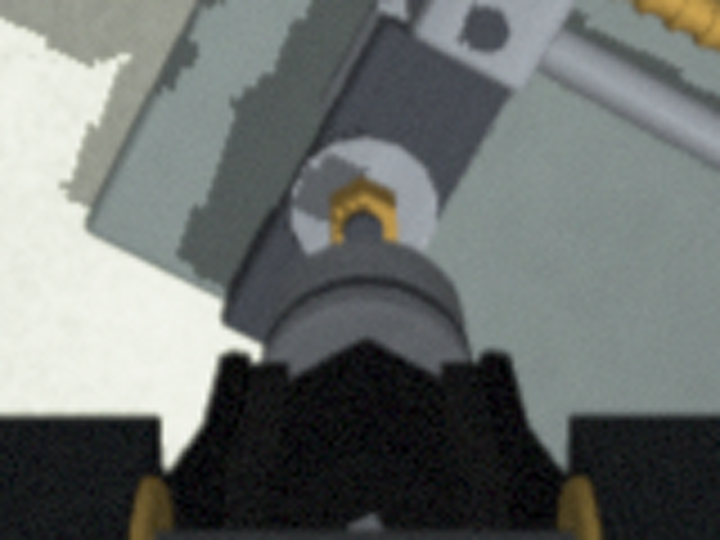

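Emit:
{"op": "step_arm", "data": {"targets": [0,0,0,1.5,-0.6,20,0,0,0,0,0,0,20,0,0,0,0,0,0,5,0,0,0,0,0,0,3,0,0,0,0,0,0,2,0,0,0,0,0,0,2,0,0,0,0,0,0,0,0]}}

```text
time: 21.88
ee_pos: [0.5776, 0.1985, 0.1605]
eef_rot: [-3.094, -0.544, -0.002]
force: [-0.3, 0.4, -0.9]
gripper_width: 0.0196
grasp_force: 44.9
```

Emit:
{"op": "step_arm", "data": {"targets": [0,0,0,0,0,3,0,0,0,0,0,0,2,0,0,0,0,0,0,2,0,0,0,0,0,0,0,0,0,0,0,0,0,0,0]}}

```text
time: 22.3
ee_pos: [0.5769, 0.1987, 0.1525]
eef_rot: [3.094, 0.545, -0.001]
force: [-0.1, 0.4, -0.7]
gripper_width: 0.0195
grasp_force: 44.9
```

Emit:
{"op": "step_arm", "data": {"targets": [0,0,0,0,0,2,0,0,0,0,0,0,2,0,0,0,0,0,0,0.5,0,0,0,0,0,0,0,0,0,0,0,0,0,0,0]}}

```text
time: 22.72
ee_pos: [0.5775, 0.1987, 0.149]
eef_rot: [-3.094, -0.545, -0.001]
force: [-1.4, -0.3, 5.6]
gripper_width: 0.0196
grasp_force: 44.9
```

```bash
python3 -c "
from h import *
go(.577,.1983,.1464,20)
print(r.observe()['ft_torque'])"
```

```text
t 22.72 pos [0.5775 0.1987 0.149 ] yaw 19.98 tiltz [0.0009 0.0002] j6 1.42 w 0.0196 gf 44.88304704387531 F [-1.4 -0.3  5.6]
shift tool mm [-0.6  0.3  2.6] turn z -0.02
[-0.01634686  0.39420186  0.02249979]
```

Emit:
{"op": "step_arm", "data": {"targets": [0,0,-5,0,-0.1,0,0,0,0,-5,0,-0.1,0,0,0,0,-5,0,-0.1,0,0,0,0,-5,0,-0.1,0,0,0,0,-5,0,-0.1,0,0,0,0,0,0,0,0,0], "grip_force": 55}}

```text
time: 23.22
ee_pos: [0.5777, 0.1995, 0.149]
eef_rot: [-2.901, -1.206, -0.004]
force: [0.5, 0.1, 4.4]
gripper_width: 0.0191
grasp_force: 54.9
```

```bash
python3 -c "
from h import *
go(.577,.1983,.1464,20)
print(r.observe()['ft_torque'])"
```

```text
t 23.22 pos [0.5777 0.1995 0.149 ] yaw 45.15 tiltz [0.0023 0.001 ] j6 0.99 w 0.0191 gf 54.87762267499875 F [0.5 0.1 4.4]
shift tool mm [-1.3  0.4  2.6] turn z 25.15
[ 0.20648517 -0.05474631  0.00485972]
```

Emit:
{"op": "step_arm", "data": {"targets": [0,0,-5,0,-0.1,0,0,0,0,-5,0,-0.1,0,0]}}

```text
time: 23.38
ee_pos: [0.5774, 0.1996, 0.149]
eef_rot: [2.786, 1.451, 0.003]
force: [0.3, 1.1, 4.2]
gripper_width: 0.0197
grasp_force: 54.9
```

```bash
python3 -c "
from h import *
go(.577,.1983,.1464,20)
print(r.observe()['ft_torque'])"
```

```text
t 23.38 pos [0.5774 0.1996 0.149 ] yaw 55.02 tiltz [0.002 0.001] j6 0.81 w 0.0197 gf 54.87195146988597 F [0.3 1.1 4.2]
shift tool mm [-1.3  0.4  2.6] turn z 35.02
[ 0.35780522 -0.02552244 -0.07223011]
```

Emit:
{"op": "step_arm", "data": {"targets": [0,0,0,0,0,-10,0,0,0,0,0,0,-15,0,0,0,0,0,0,-35,0,0,0,0,-35,0,0,0,0,0,0,-35,0,0,0,0,0,0,0,0,0,0,0,0,0,0,0,0,0]}}

```text
time: 23.97
ee_pos: [0.5352, 0.1406, 0.2078]
eef_rot: [-2.791, -1.441, 0.003]
force: [-0.3, -0.1, -1.4]
gripper_width: 0.0191
grasp_force: 54.9
```

```bash
python3 - <<'E'
from h import *
go(.471,-.2452,.23,-28.5)
c=cam("wrist");w=eyes.get_image("wrist");np.savez("v11.npz",K=c[0],R=c[1],t=c[2],w=w)
for W,C in((w,c),):
    xy=(.5751,.1981)
    p=proj(C,[[*xy,.055]])[0].round().astype(int)
    hsv=cv2.cvtColor(W,cv2.COLOR_BGR2HSV);m=((hsv[...,0]<32)&(hsv[...,0]>8)&(hsv[...,1]>110)&(hsv[...,2]>50)).astype(np.uint8)
    cv2.circle(m,p.tolist(),6,1,-1);print(p,hexfit(W,C,xy,.054,.041,.013,m))
    v=np.load("v8.npz");q=proj((v["K"],v["R"],v["t"]),[[*xy,.055]])[0].round().astype(int)
    cr=[cv2.resize(I[s[1]-25:s[1]+25,s[0]-25:s[0]+25],None,fx=8,fy=8,interpolation=2) for I,s in((v["w"],q),(W,p))]
    cv2.imwrite("pics/v11.png",np.hstack(cr))
E
```

```text
t 23.97 pos [0.5352 0.1406 0.2078] yaw 54.63 tiltz [-0.0016 -0.0005] j6 0.73 w 0.0191 gf 54.880842649056376 F [-0.3 -0.1 -1.4]
shift tool mm [-351.8  171.   -21.9] turn z 83.13
[321 129] (np.float64(0.8300554715078164), 0.5753999999999999, 0.1984, np.float64(-9.75))
```

View pics/v11.png

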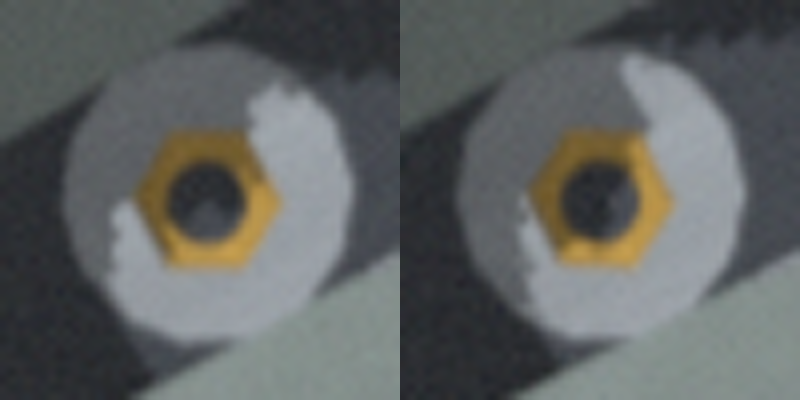

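The comparison crop shows the same hex attitude before (left) and after (right), so the nut still hasn't moved and this socket is too big as well. It goes back on its post, which leaves the third socket as the fitting one.

Emit:
{"op": "step_arm", "data": {"targets": [0,0,6.9,0,0,-25,0,0,0,6.9,0,0,0,0,0,0,6.9,0,0,0,0,0,0,6.9,0,0,0,0,0,0,6.9,0,0,0,0,0,0,6.9,0,0,0,0,0,0,6.9,0,0,0,0,0,0,6.9,0,0,0,0,0,0,6.9,0,0,0,0,0,0,6.9,0,0,0,0]}}

```text
time: 24.85
ee_pos: [0.5371, 0.1426, 0.2332]
eef_rot: [-3.116, 0.396, -0.0]
force: [-0.9, 0.1, -2.1]
gripper_width: 0.0195
grasp_force: 54.9
```

Emit:
{"op": "step_arm", "data": {"targets": [0,0,6.9,0,0,0,0,0,0,6.9,0,0,0,0,0,0,0,0,0,0,0,0,0,0,0,0,0,0]}}

```text
time: 25.18
ee_pos: [0.5369, 0.1424, 0.2331]
eef_rot: [-3.05, 0.751, -0.0]
force: [0.6, 0.7, -2.4]
gripper_width: 0.0193
grasp_force: 54.9
```

```bash
python3 -c "
from h import *
go(.4711,-.2452,.2329,-28.5)"
```

```text
t 25.18 pos [0.5369 0.1424 0.2331] yaw -27.67 tiltz [0.     0.0001] j6 2.17 w 0.0193 gf 54.88158175694252 F [ 0.6  0.7 -2.4]
shift tool mm [1.217e+02 3.738e+02 2.000e-01] turn z 0.83
```

Emit:
{"op": "step_arm", "data": {"targets": [0,0,0,12.2,37.4,0,0,0,0,0,12.2,37.4,0,0,0,0,0,12.2,37.4,0,0,0,0,0,12.2,37.4,0,0,0,0,0,12.2,37.4,0,0,0,0,0,12.2,37.4,0,0,0,0,0,12.2,37.4,0,0,0,0,0,12.2,37.4,0,0,0,0,0,12.2,37.4,0,0,0,0,0,12.2,37.4,0,0]}}

```text
time: 26.02
ee_pos: [0.4695, -0.2477, 0.2334]
eef_rot: [3.051, -0.75, 0.001]
force: [1.0, -0.4, -1.4]
gripper_width: 0.0196
grasp_force: 54.9
```

Emit:
{"op": "step_arm", "data": {"targets": [0,0,0,0,0,0,0,0,0,0,0,0,0,0,0,0,0,0,0,0,0]}}

```text
time: 26.27
ee_pos: [0.4699, -0.2457, 0.2329]
eef_rot: [-3.049, 0.754, 0.001]
force: [0.4, -0.2, -1.6]
gripper_width: 0.0194
grasp_force: 54.9
```

```bash
python3 -c "
from h import *
go(.4711,-.2452,.1529,-28.5)"
```

```text
t 26.27 pos [ 0.4699 -0.2457  0.2329] yaw -27.78 tiltz [-0.0002  0.0008] j6 1.42 w 0.0194 gf 54.88097920502696 F [ 0.4 -0.2 -1.6]
shift tool mm [ 0.9 -0.9 80. ] turn z 0.72
```

Emit:
{"op": "step_arm", "data": {"targets": [0,0,0,0.9,-0.9,30,0,0,0,0,0,0,30,0,0,0,0,0,0,12,0,0,0,0,0,0,6,0,0,0,0,0,0,2,0,0,0,0,0,0,0,0,0,0,0,0,0,0,0]}}

```text
time: 26.85
ee_pos: [0.4719, -0.2453, 0.1542]
eef_rot: [3.049, -0.753, 0.002]
force: [-0.6, 0.6, -1.5]
gripper_width: 0.0195
grasp_force: 54.9
```

Emit:
{"op": "step_arm", "data": {"targets": [0,0,0,0,0,1,0,0,0,0,0,0,0,0,0,0,0,0,0,0,0.25,0,0,0,0,0,0,0.5,0,0,0,0,0,0,0.5,0,0,0,0,0,-35,0.5,0,0,0,0,0,-35,0.5,0,0,-6.5,0,0,0,0.5,0,0,-6.5,0,0,0,0.5,0,0,0,0,0,0,0.5], "grip_force": 30}}

```text
time: 27.68
ee_pos: [0.4714, -0.2458, 0.2232]
eef_rot: [3.115, -0.399, 0.003]
force: [-0.3, 0.0, -0.9]
gripper_width: 0.0431
grasp_force: 0.0
```

```bash
python3 - <<'E'
from h import *
np.set_printoptions(precision=4,suppress=True)
go(.4156,-.2392,.222,-15)
c=cam("wrist");w=eyes.get_image("wrist")
for xy in((.5255,-.2499),(.4702,-.2448),(.4156,-.2392)):
    p=proj(c,[[*xy,.112]])[0].round().astype(int);print(p)
    g=w[p[1]-8:p[1]+9,p[0]-8:p[0]+9].min(2).astype(float);m=np.clip(g-110,0,None);yy,xx=np.mgrid[p[1]-8:p[1]+9,p[0]-8:p[0]+9]
    if m.sum()>0: print("square xy",onz(c,((m*xx).sum()/m.sum(),(m*yy).sum()/m.sum()),.112))
E
```

```text
t 27.68 pos [ 0.4714 -0.2458  0.2232] yaw -14.6 tiltz [ 0.0015 -0.0011] j6 1.2 w 0.0431 gf 0.0 F [-0.3  0.  -0.9]
shift tool mm [-55.7   7.7   1.1] turn z 0.4
[308 155]
square xy [ 0.5253 -0.25    0.112 ]
[322 231]
square xy [ 0.4712 -0.2441  0.112 ]
[332 297]
square xy [ 0.4165 -0.239   0.112 ]
```

Emit:
{"op": "step_arm", "data": {"targets": [0,0,0,-27.6,4.2,0,0.5,0,0,0,-27.6,4.2,0,0.5,0,0,0,0,0,0,0.5,0,0,0,0,0,0,0.5,0,0,0,0,0,0,0.5]}}

```text
time: 28.15
ee_pos: [0.4159, -0.2397, 0.2222]
eef_rot: [3.115, -0.409, 0.001]
force: [-0.2, -0.6, -0.2]
gripper_width: 0.0434
grasp_force: 0.0
```

```bash
python3 - <<'E'
from h import *
go(.4160,-.2404,.150,-15)
c=cam("wrist");w=eyes.get_image("wrist");xy=(.4156,-.2392)
p=proj(c,[[*xy,.112]])[0].round().astype(int)
for T in (65,75,90,105):
    m=((w.max(2)<T)&(w.max(2).astype(int)-w.min(2)<25)).astype(np.uint8);cv2.rectangle(m,(p-5).tolist(),(p+5).tolist(),1,-1)
    print(np.round(hexfit(w,c,xy,.112,.076,.02,m),4))
E
```

```text
t 28.15 pos [ 0.4159 -0.2397  0.2222] yaw -14.97 tiltz [ 0.0007 -0.0003] j6 1.14 w 0.0434 gf 0.0 F [-0.2 -0.6 -0.2]
shift tool mm [ 0.2  0.7 72.2] turn z 0.03
[ 0.8168  0.4166 -0.2394  9.    ]
[ 0.8284  0.4166 -0.2395 10.5   ]
[ 0.8485  0.4163 -0.2392 12.25  ]
[ 0.862   0.4167 -0.2395 14.    ]
```

Emit:
{"op": "step_arm", "data": {"targets": [0,0,2,0.4,0.3,0,0.5,0,0,0,0,0,30,0.5,0,0,0,0,0,30,0.5,0,0,0,0,0,11,0.5,0,0,0,0,0,0,0.5,0,0,0,0,0,0,0.2,0,0,0,0,0,0,0.0,0,0,0,0,0,0,0,0,0,0,0,0,0,0,0,0,0,0,0,0,0], "grip_force": 15}}

```text
time: 29.03
ee_pos: [0.4165, -0.2405, 0.1524]
eef_rot: [3.106, -0.459, 0.003]
force: [0.1, -0.6, 3.7]
gripper_width: 0.02
grasp_force: 15.0
```

Emit:
{"op": "step_arm", "data": {"targets": [0,0,0,0,0,0,0,0,0,0,0,0,0,0,0,0,0,0,0,0,0], "grip_force": 50}}

```text
time: 29.28
ee_pos: [0.4165, -0.2405, 0.1524]
eef_rot: [3.106, -0.46, 0.003]
force: [-0.6, 0.1, 6.2]
gripper_width: 0.0193
grasp_force: 49.5
```

```bash
python3 -c "
from h import *
go(.5764,.1972,.25,21)"
```

```text
t 29.28 pos [ 0.4165 -0.2405  0.1524] yaw -16.83 tiltz [ 0.0019 -0.0016] j6 1.18 w 0.0193 gf 49.517538512692454 F [-0.6  0.1  6.2]
shift tool mm [  26.5 -465.1  -98. ] turn z -37.83
```

Emit:
{"op": "step_arm", "data": {"targets": [0,0,0,0,0,-40,0,0,0,0,0,0,-40,0,0,0,-6.3,0,0,0,0,0,0,-6.3,0,0,0,0,0,0,-6.3,0,0,0,0,0,0,-6.3,0,0,0,0,0,0,-6.3,0,0,0,0,0,0,-6.3,0,0,0,0,0,0,0,25.5,-29.3,0,0,0,0,0,25.5,-29.3,0,0]}}

```text
time: 30.12
ee_pos: [0.442, -0.1673, 0.2307]
eef_rot: [-3.09, -0.566, 0.001]
force: [1.2, 0.1, -1.5]
gripper_width: 0.019
grasp_force: 49.9
```

Emit:
{"op": "step_arm", "data": {"targets": [0,0,0,25.5,-29.3,0,0,0,0,0,25.5,-29.3,0,0,0,0,0,25.5,-29.3,0,0,0,0,0,25.5,-29.3,0,0,0,0,0,25.5,-29.3,0,0,0,0,0,25.5,-29.3,0,0,0,0,0,25.5,-29.3,0,0,0,0,0,25.5,-29.3,0,0,0,0,0,25.5,-29.3,0,0,0,0,0,25.5,-29.3,0,0]}}

```text
time: 30.95
ee_pos: [0.5755, 0.2, 0.2304]
eef_rot: [-3.089, -0.572, 0.002]
force: [1.1, -0.3, -0.8]
gripper_width: 0.0198
grasp_force: 49.9
```

Emit:
{"op": "step_arm", "data": {"targets": [0,0,0,0,0,20,0,0,0,0,0,0,0,0,0,0,0,0,0,0,0,0,0,0,0,0,0,0]}}

```text
time: 31.28
ee_pos: [0.5752, 0.1972, 0.2108]
eef_rot: [3.089, 0.571, -0.003]
force: [0.3, 0.7, -1.3]
gripper_width: 0.0197
grasp_force: 49.9
```

```bash
python3 - <<'E'
from h import *
go(.5764,.1972,.169,21)
o=r.observe();c=cam("wrist");w=eyes.get_image("wrist");np.savez("v12.npz",K=c[0],R=c[1],t=c[2],w=w)
R=cv2.Rodrigues(o["eef_rot"])[0];rim(c,w,.1074,o["ee_pos"],R)
o=r.observe();print(o["ee_pos"])
E
```

```text
t 31.28 pos [0.5752 0.1972 0.2108] yaw 20.94 tiltz [-0.0017 -0.0006] j6 1.41 w 0.0197 gf 49.92081820744488 F [ 0.3  0.7 -1.3]
shift tool mm [ 1.2  0.4 41.8] turn z -0.06
rim [[117.44, -0.2, -1.0], [114.08, -0.2, -1.4], [113.13, 0.2, -1.4], [111.87, -0.2, -0.6]]
nut in tool mm [  0.5  -0.9 156.8]
[0.57562329 0.19702503 0.211463  ]
```

Emit:
{"op": "step_arm", "data": {"targets": [0,0,0,0.6,0.2,20,0,0,0,0,0,0,20,0,0,0,0,0,0,5,0,0,0,0,0,0,2,0,0,0,0,0,0,2,0,0,0,0,0,0,2,0,0,0,0,0,0,0,0]}}

```text
time: 31.92
ee_pos: [0.5773, 0.1979, 0.1616]
eef_rot: [3.089, 0.571, 0.004]
force: [-0.3, -0.9, -1.1]
gripper_width: 0.0192
grasp_force: 49.9
```

Emit:
{"op": "step_arm", "data": {"targets": [0,0,0,0,0,1,0,0,0,0,0,0,1,0,0,0,0,0,0,0,0,0,0,0,0,0,0,0]}}

```text
time: 32.25
ee_pos: [0.5777, 0.1981, 0.1611]
eef_rot: [3.089, 0.572, 0.005]
force: [-3.0, -1.0, 9.9]
gripper_width: 0.0193
grasp_force: 49.9
```

Emit:
{"op": "step_arm", "data": {"targets": [0,0,0,0,0,-1.5,0,0,0,0,-1.6,0,0,0,0,0,0,0,0,1,0,0,0,0,0,0,1,0,0,0,0,0,0,0,0]}}

```text
time: 32.67
ee_pos: [0.5766, 0.1979, 0.1608]
eef_rot: [-3.089, -0.572, -0.008]
force: [-1.3, -0.3, 13.6]
gripper_width: 0.0194
grasp_force: 49.9
```

```bash
python3 -c "
from h import *
go(.5760,.1972,.1484,21)
print(r.observe()['ft_torque'])"
```

```text
t 32.67 pos [0.5766 0.1979 0.1608] yaw 20.98 tiltz [0.0048 0.0011] j6 1.41 w 0.0194 gf 49.91990111963332 F [-1.3 -0.3 13.6]
shift tool mm [-0.9  0.4 12.4] turn z -0.02
[-0.0831153   0.35623307  0.01272689]
```

Emit:
{"op": "step_arm", "data": {"targets": [0,0,0,-0.8,0.3,-1,0,0,0,0,0,0,1,0,0,0,2.5,0,0,0,0,0,0,2.5,0,0,0,0,0,0,0,0,0,0,0]}}

```text
time: 33.08
ee_pos: [0.5764, 0.1974, 0.1608]
eef_rot: [-3.111, -0.433, -0.01]
force: [0.4, -0.1, 11.6]
gripper_width: 0.0195
grasp_force: 49.9
```

```bash
python3 -c "
from h import *
go(.5760,.1972,.1484,21)
print(r.observe()['ft_torque'])"
```

```text
t 33.08 pos [0.5764 0.1974 0.1608] yaw 15.85 tiltz [0.006  0.0012] j6 1.49 w 0.0195 gf 49.92602156202793 F [ 0.4 -0.1 11.6]
shift tool mm [-0.5  0.1 12.4] turn z -5.15
[-0.06484957  0.00833298 -0.02244518]
```

Emit:
{"op": "step_arm", "data": {"targets": [0,0,0,-0.5,0,0,0,0,0,-3,0,0,0,0,0,0,-3,0,0,0,0,0,0,-3,0,0,0,0,0,0,-3,0,0,0,0,0,0,0,0,0,0,0]}}

```text
time: 33.58
ee_pos: [0.5757, 0.1978, 0.1607]
eef_rot: [-3.046, -0.764, -0.01]
force: [-1.1, 1.4, 10.0]
gripper_width: 0.0194
grasp_force: 49.9
```

```bash
python3 -c "
from h import *
go(.5760,.1972,.1484,21)
print(r.observe()['ft_torque'])
v=np.load('v12.npz');t=np.array([.5754,.1971,.2110]);R=cv2.Rodrigues(np.array([3.089,.571,-.003]))[0]
c=(v['K'],v['R'],v['t']);w=v['w'];rim(c,w,.1074,t,R)
# nut position in v12: upper (visible) part of brass
hsv=cv2.cvtColor(w,cv2.COLOR_BGR2HSV);m=((hsv[...,0]<32)&(hsv[...,0]>8)&(hsv[...,1]>110)&(hsv[...,2]>50))
p=proj(c,[[.5751,.1981,.054]])[0].round().astype(int);print(p)
s=m[p[1]-18:p[1]+8,p[0]-14:p[0]+15];print('\n'.join(''.join('#' if k else '.' for k in q) for q in s))
R6=np.radians(-9+30+60*np.arange(6));h=np.c_[.5751+.0075*np.cos(R6),.1981+.0075*np.sin(R6),np.full(6,.053)];print((proj(c,h)-p+[14,18]).round(1).tolist())
"
```

```text
t 33.58 pos [0.5757 0.1978 0.1607] yaw 28.14 tiltz [0.0057 0.0023] j6 1.28 w 0.0194 gf 49.91347213529025 F [-1.1  1.4 10. ]
shift tool mm [-0.1  0.7 12.3] turn z 7.14
[ 0.32563691  0.05141335 -0.02873953]
rim [[117.1, -0.2, -1.4], [115.42, -0.2, -1.0], [112.83, -0.6, -1.0], [110.61, 0.2, -1.4]]
nut in tool mm [  0.4  -1.  157. ]
[321 211]
.............................
.............................
.............................
.............................
.............................
.............................
.............................
.............##..............
............#####............
..........########...........
........############.........
........#############........
........#############........
.......##############........
.......######...#####........
.......####......####........
.......###........####.......
........##.........##........
........##.........##........
....................#........
.............................
.............................
.............................
.............................
.............................
.............................
[[14.1, 9.0], [6.7, 13.1], [6.8, 21.3], [14.2, 25.4], [21.6, 21.3], [21.6, 13.1]]
```

```bash
cat > f.py <<'E'
from h import *
def fit(vn,t,rv,off,sx,sy):
    v=np.load(vn);c=(v['K'],v['R'],v['t']);w=v['w'];R=cv2.Rodrigues(np.array(rv))[0];t=np.array(t);S=6
    p=proj(c,[[.5751,.1981,.054]])[0].round().astype(int);o=p-20
    hsv=cv2.cvtColor(w,cv2.COLOR_BGR2HSV);m=((hsv[...,0]<32)&(hsv[...,0]>8)&(hsv[...,1]>110)&(hsv[...,2]>50)).astype(np.uint8)*255
    M=cv2.resize(m[o[1]:o[1]+40,o[0]:o[0]+40],None,fx=S,fy=S,interpolation=1)>127
    def poly(P):
        G=np.zeros(M.shape,np.uint8);q=cv2.convexHull(np.round(((proj(c,P)-o)*S+(S-1)/2)*16).astype(np.int32));cv2.fillConvexPoly(G,q,1,shift=4);return G>0
    a=np.linspace(0,2*np.pi,60)
    ring=lambda C,rad,z:np.c_[C[0]+rad*np.cos(a),C[1]+rad*np.sin(a),np.full(60,z)]
    C=t+R@[sx,sy,0]
    occ=poly(ring(C,.0165,t[2]-off)) if off else np.zeros(M.shape,bool)
    ys=np.where(occ.any(1))[0]; 
    if len(ys): occ[ys[len(ys)//3]:]=True
    best=(0,)
    for dx in np.arange(-.003,.0031,.0003):
        for dy in np.arange(-.002,.0021,.0003):
            C=np.array([.5751+dx,.1981+dy]);st=poly(np.r_[ring(C,.005,.054),ring(C,.005,.0585)])
            ok=~(occ|st)
            for y in range(-19,6,2):
                b=np.radians(y+30+60*np.arange(6));h=np.c_[C[0]+.0075*np.cos(b),C[1]+.0075*np.sin(b)]
                G=poly(np.r_[np.c_[h,np.full(6,.0535)],np.c_[h,np.full(6,.041)]])
                s=(G&M&ok).sum()/((G|M)&ok).sum()
                if s>best[0]: best=(s,*C,y)
    print(vn,np.round(best,4),"nut tool mm",(R.T@(np.array([best[1],best[2],.054])-t)*1e3).round(1))
if __name__=="__main__":
    fit("v3.npz",[.5002,.1767,.1741],[-3.101,-.505,-.003],0,0,0)
    fit("v8.npz",[.5331,.142,.2055],[-2.818,-1.388,.001],0,0,0)
    fit("v11.npz",[.5352,.1406,.2078],[-2.791,-1.441,.003],0,0,0)
    fit("v6.npz",[.5755,.1983,.2086],[3.101,.504,-.002],.1054,-.0014,-.001)
    fit("v10.npz",[.5754,.1967,.2112],[3.094,.544,-.003],.1079,-.001,-.001)
    fit("v12.npz",[.5754,.1971,.2110],[3.089,.571,-.003],.1074,-.0002,-.001)
E
python3 f.py
```

```text
v3.npz [  0.6734   0.5751   0.1979 -11.    ] nut tool mm [ 77.5   3.6 120.2]
v8.npz [ 0.6418  0.5748  0.1982 -7.    ] nut tool mm [ 70.   -1.1 151.5]
v11.npz [0.6391 0.5754 0.1982 1.    ] nut tool mm [ 70.5  -0.4 153.7]
v6.npz [  0.8875   0.5736   0.1979 -13.    ] nut tool mm [ -1.7  -0.2 154.6]
v10.npz [ 0.8724  0.5739  0.1979 -7.    ] nut tool mm [ -0.7  -1.6 157.2]
v12.npz [  0.8736   0.5736   0.1979 -11.    ] nut tool mm [ -1.1  -1.4 157. ]
```

Emit:
{"op": "step_arm", "data": {"targets": [0,0,4,0,0,-4,0,0,0,4,-1,0,0,0,0,0,0,0,0,0,0,0,0,0,0,0,0,0,0,0,0,0,0,0,0]}}

```text
time: 34.0
ee_pos: [0.5725, 0.1964, 0.1613]
eef_rot: [-3.093, -0.548, 0.001]
force: [-0.3, 0.0, -0.9]
gripper_width: 0.0195
grasp_force: 49.9
```

```bash
python3 -c "
from h import *
go(.5744,.1971,.1484,20)
"
```

```text
t 34.0 pos [0.5725 0.1964 0.1613] yaw 20.09 tiltz [-0.0008  0.    ] j6 1.42 w 0.0195 gf 49.91950105799788 F [-0.3  0.  -0.9]
shift tool mm [ 2.  -0.  12.9] turn z 0.09
```

Emit:
{"op": "step_arm", "data": {"targets": [0,0,0,2.0,0,-1,0,0,0,0,0,0,0,0,0,0,0,0,0,1,0,0,0,0,0,0,1,0,0,0,0,0,0,1,0,0,0,0,0,0,0,0]}}

```text
time: 34.5
ee_pos: [0.5744, 0.197, 0.1592]
eef_rot: [3.094, 0.545, -0.001]
force: [-0.1, -0.6, -2.1]
gripper_width: 0.0199
grasp_force: 49.9
```

```bash
python3 -c "
from h import *
go(.5744,.1971,.1484,20)
print(r.observe()['ft_torque'])
"
```

```text
t 34.5 pos [0.5744 0.197  0.1592] yaw 19.98 tiltz [-0.0008 -0.0001] j6 1.42 w 0.0199 gf 49.92013603234682 F [-0.1 -0.6 -2.1]
shift tool mm [ 0.  -0.1 10.8] turn z -0.02
[-0.0190419  -0.02024973 -0.03166596]
```

Emit:
{"op": "step_arm", "data": {"targets": [0,0,0,0,0,2,0,0,0,0,0,0,2,0,0,0,0,0,0,0,0,0,0,0,0,0,0,0]}}

```text
time: 34.83
ee_pos: [0.5746, 0.197, 0.1554]
eef_rot: [3.094, 0.545, -0.001]
force: [0.4, 0.1, -0.5]
gripper_width: 0.0197
grasp_force: 49.9
```

It's going on. I'll seat it.

Emit:
{"op": "step_arm", "data": {"targets": [0,0,0,0,0,3,0,0,0,0,0,0,3,0,0,0,0,0,0,1.5,0,0,0,0,0,0,0.5,0,0,0,0,0,0,0,0,0,0,0,0,0,0,0], "grip_force": 55}}

```text
time: 35.33
ee_pos: [0.575, 0.1971, 0.1486]
eef_rot: [-3.094, -0.545, -0.001]
force: [-1.8, -0.1, 4.9]
gripper_width: 0.0193
grasp_force: 54.9
```

```bash
python3 -c "
from h import *
go(.5744,.1971,.1484,20)
print(r.observe()['ft_torque'])
"
```

```text
t 35.33 pos [0.575  0.1971 0.1486] yaw 19.98 tiltz [0.0007 0.0001] j6 1.42 w 0.0193 gf 54.91843181699551 F [-1.8 -0.1  4.9]
shift tool mm [-0.6 -0.2  0.2] turn z -0.02
[-0.12854937  0.53993511 -0.01312944]
```

Emit:
{"op": "step_arm", "data": {"targets": [0,0,-5,0,0,0,0,0,0,-5,0,0,0,0,0,0,-5,0,0,0,0,0,0,-5,0,0,0,0,0,0,-5,0,0,0,0,0,0,-5,0,0,0,0,0,0,0,0,0,0,0], "grip_force": 58}}

```text
time: 35.92
ee_pos: [0.5749, 0.1973, 0.1486]
eef_rot: [-2.844, -1.333, -0.001]
force: [-1.3, 0.7, 5.5]
gripper_width: 0.0194
grasp_force: 57.9
```

```bash
python3 -c "
from h import *
go(.575,.1971,.1484,75)
print(r.observe()['ft_torque'])
"
```

```text
t 35.92 pos [0.5749 0.1973 0.1486] yaw 50.22 tiltz [0.0005 0.0005] j6 0.89 w 0.0194 gf 57.90604961941426 F [-1.3  0.7  5.5]
shift tool mm [-0.1  0.1  0.2] turn z -24.78
[-0.05112929  0.59652163 -0.06565501]
```

Emit:
{"op": "step_arm", "data": {"targets": [0,0,-5,0,0,0,0,0,0,-5,0,0,0,0,0,0,-5,0,0,0,0,0,0,-5,0,0,0,0,0,0,-5,0,0,0,0]}}

```text
time: 36.33
ee_pos: [0.5748, 0.1972, 0.1486]
eef_rot: [-2.489, -1.917, -0.0]
force: [-3.5, -0.2, 6.1]
gripper_width: 0.0193
grasp_force: 57.9
```

```bash
python3 -c "
from h import *
go(.575,.1971,.1484,75)
print(r.observe()['ft_torque'])
"
```

```text
t 36.33 pos [0.5748 0.1972 0.1486] yaw 75.2 tiltz [0.     0.0004] j6 0.46 w 0.0193 gf 57.93257924946374 F [-3.5 -0.2  6.1]
shift tool mm [-0.1  0.3  0.2] turn z 0.2
[-0.10398728  0.70363445 -0.23697148]
```

Emit:
{"op": "step_arm", "data": {"targets": [0,0,0,0,0,0,0,0,0,0,0,0,0,0,0,0,0,0,0,0,0]}}

```text
time: 36.58
ee_pos: [0.5748, 0.1972, 0.1486]
eef_rot: [-2.493, -1.912, -0.0]
force: [-3.3, -0.2, 5.7]
gripper_width: 0.0195
grasp_force: 57.9
```

```bash
python3 -c "
from h import *
go(.575,.1971,.1484,75)
print(r.observe()['ft_torque']); print(r.close_job())"
```

```text
t 36.58 pos [0.5748 0.1972 0.1486] yaw 74.97 tiltz [0.0002 0.0003] j6 0.46 w 0.0195 gf 57.91010258708411 F [-3.3 -0.2  5.7]
shift tool mm [-0.1  0.2  0.2] turn z -0.03
[-0.12196353  0.62513206 -0.10411293]
the job is handed in; nothing more can be done
None
```

Job handed in at 36.6 s with no verdict shown: the third socket fitted the 13 mm handwheel-end nut and is still gripped and fully seated after a 55° anticlockwise turn (I estimate the nut itself turned 38–55°, judged from twist torque and play, not seen), and the two sockets that were too big are back on their posts.

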